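# Couple a trailer hitch head to the ball of a bench stand and latch it

### The job

Put the loose hitch coupler onto the ball of the grey bench stand: lower its socket over the ball, with its tail in the stand's forked saddle, push it down against its spring plungers until it sits fully home (do not drop it), and let go of it. Then press its red latch lever fully down and let go. Use no more force than needed, never pushing the coupler or its lever with more than about 25 N, and leave the other things on the bench where they are.

Things in the scene. Friction and masses are not known exactly. Their poses are not given: they have to be found in the camera images.
- hitch_stand: Fixed grey stand; on its post a carriage plate (46 wide) with a steel ball, 32 across, and a saddle. Origin on the worktop right below the ball's centre; -x points from ball to saddle. The carriage is clamped at a height that is not measured: ball centre 84 to 124 above the origin, feel for it; plate top 32 below the ball centre. Base plate 45 ahead, 140 behind, 45 to each side. All mm.
- saddle_foot (a point): Point on the stand's base plate (10 mm above the worktop) right below the middle of the forked saddle, 95 mm behind the ball. The saddle takes the coupler's tail: its floor is 20 mm below the ball's centre, 41 mm wide between two prongs that rise 23 mm above that floor and flare at the top.
- hitch_coupler: Loose bare-metal hitch head, about 0.4 kg, 148 mm long, upright on the worktop. Origin on its underside below the socket's middle; z up, -x to the tail. Eight-sided nose 48 mm high; tail a channel 34 wide, 26 high, ending 125 behind the origin. Centre of mass some 35 mm behind the origin. Home, it is level, points as the stand does and its tail's underside lies on the saddle's floor.
- socket (a point): Centre of the coupler's socket, 20 mm above its underside; it meets the ball's centre when home. Open below, 35 mm wide inside with a flared rim, 1.5 mm play a side; the roof, 16 mm above this point, then rests on the ball. Two sprung plungers in its sides grip the ball: the last 8 mm need a push of 8 to 15 N, by weight alone it hangs up short of home with its tail tilted or raised.
- grip_flats (a point): Midpoint between the two parallel outer flats of the coupler's nose, the place to grip it from above: 47 mm apart across the coupler's y, 33 mm long, from 8 to 43 mm above the underside. This point is 6 mm behind the origin, 28 mm above the underside.
- latch_lever (a joint): Angle of the red lever on the coupler: 0.6 to 0.8 rad at the start (free end up, towards the tail), 0 fully down on its stop. Hinge along the coupler's y, 31 mm behind its origin, 34 mm above its underside. Stiff (0.35 N m: 5 to 8 N when pressed 70 to 45 mm from the hinge), stays where left. Going down it swings a pawl under the ball; if the coupler is far from home it stops short.
- lever_pad (a point): Point on the top face of the lever's black grip, where to press: 60 mm from the hinge along the lever and 10 mm above the line from hinge to tip. The lever is 22 to 26 mm wide and 85 mm long.
- sanding_block: Black and grey sanding block 110x58x30 mm, a bystander. Origin at the centre of its underside.
- pliers_2: Pliers with blue handles, 160 mm long, lying flat, a bystander. Origin at the centre of the underside.
- tape_measure: Orange tape measure 32x93x64 mm, a bystander. Origin at the centre of its underside.
- spanner_2: Small spanner 129 mm long, lying flat, a bystander. Origin at the centre of its underside.

How it is judged:
By the outcome, as a careful person would: the job done as asked, in the order asked, and still so for the second after the job is handed in, with the robot touching nothing.
It also fails if it takes over 58 s, if anything falls off the work surface, if the arm or the gripper's body presses on something with over 40 N, if the wrist force passes 120 N, or if a joint passes its speed limit or range.

### The arm

A 6-joint arm with a two-finger parallel gripper is mounted at the origin on a cart in front of the work surface, level with it; the furniture and walls round the work are solid. World frame = base frame: x ahead of the robot, y to its left, z up, the work surface at z = 0. Lengths are in m, angles in rad, forces in N, time in s.
With the tool pointing down it reaches from about 0.25 to 0.725 m from the base axis. Payload 4 kg.
Tool frame: the origin (TCP) lies at the very end of the fingers, on their centre line; the grasp point (between the pads) lies 19 mm behind it; z points along the fingers, y is the direction in which the jaws open and shut (so a half turn about z gives the same grasp; the last joint's range is limited). The gripper opens to 85 mm and grips with 20 to 120 N. Pads are 22 mm wide; open, the fingers measure 114 mm over their backs; the gripper's body (76 mm by 85 mm) begins 54 mm behind the grasp point. The pads swing forward as they close: fully open they stand 13 mm farther back than shut.
Start: joints at [1.179, 0.241, 0.005, 1.335, 0, 1.571], TCP at [0.191, 0.462, 0.231] pointing down, gripper open.
Joint ranges: [-2.72, 2.72], [-1.05, 1.87], [-1.09, 1.28], [-1.99, 2.15], [-1.42, 1.44], [-3.14, 3.14]. Speed limits (rad/s): [2.79, 2.79, 3.14, 3.14, 3.14, 3.14].

### API

Orientations are given as a rotation vector (axis times angle).
In Python, from cell import arm gives the robot as it stands.
- The arm moves only by the tool apply_moves, never from a script. Its argument "motion" is text: rows parted by semicolons, each of 7 numbers parted by spaces: the finger opening in mm, from 0 to 85.4, then the shift along the tool's x, y, z in mm, then the turn, a rotation vector about the tool's x, y, z in degrees. In form: claw dx dy dz wx wy wz; .... A call has 1 to 5 rows; each row shifts and turns the commanded pose from where the row before left it, along the tool's axes as they then stand; what a row does not reach is not made up. A row lasts 1/10 s, in which the tool goes at most 50 mm and 8.59 degrees, less where a joint would pass 70% of its speed; a pose out of reach is approached as far as the arm can. A call is refused whole if a number of a shift passes 50 or a number of a turn 8.59, either way. A call with a gripper value outside its range is refused whole. The fingers move at their own pace and stop on an object; the grip force is fixed at half the most. Time passes only in rows, so rows that do not move let the fingers close. It gives the time, the measured TCP pose, the force and the opening at its end, in the units of the state.
- arm.get_state(): the state, without advancing time (a new reading comes with each control period).
- arm.snapshot(name): name is "scene" or "side" or "wrist"; returns a dict with "image" (420x560x3 uint8, blue, green, red), "z_map" (420x560 float32, m along the optical axis (not along the pixel's ray), 0 where there is no reading), "vfov" (degrees; the focal length in pixels is half the picture's height over the tangent of half this angle, whatever the lens; pixels are square), "cx", "cy" (the principal point, pixels), "origin" and "attitude" of the camera in the world; the wrist camera has in their place "hand_eye" (4x4, takes a point from camera to tool coordinates, whose origin is the TCP and whose axes are the flange's). Camera axes: x right, y down, z forward; pixel columns grow to the right and rows downward; lengths in m; the calibration is good to about 2 mm. The wrist camera is an equidistant fisheye: a pixel r from the principal point sees the ray r / f radians off the axis. A picture is of the moment at which its call begins: read the wrist's pose just before it.
- arm.finish_job(): hands the job in, once; it reports no verdict.
The state is a dict: "time": time; "q": joint angles; "qvel": joint speeds; "effort": joint torques, N m; "eef_pos": TCP position; "ee_rot": TCP orientation; "force": force on the tool from outside, world axes, zero at the start; "wrist_torque": the same for the moment, N m; "opening": finger opening in m.
Only numpy, scipy, OpenCV 4.12 (cv2) and the standard library are available. Lean on these libraries where they do the work, as an engineer would, in place of code of your own. Each camera call takes 0.05 s, during which the arm holds its last target.

## Working session

There is one attempt and no reset: what is moved stays moved. The work goes in short steps, Python scripts to look and compute and a tool call to move; the robot and the scene stay as the last step left them, time stands still between calls to the robot, and variables do not carry over. Pictures are saved under pics/ and viewed, and the job is handed in when it is done.

Besides the shell and the picture viewer there is one more tool, called after "Call:" as name(argument=value, ...) on one line, values as JSON. apply_moves: Moves the arm, as the interface text tells. Its arguments: {"type":"object","properties":{"motion":{"type":"string"}},"required":["motion"]}

```bash
ls; mkdir -p pics; python3 - <<'E'
from cell import arm
import cv2,numpy as np
print(arm.get_state())
for n in ["scene","side","wrist"]:
    s=arm.snapshot(n); cv2.imwrite(f"pics/{n}0.png",s["image"]); np.savez(f"{n}0.npz",**s)
    print({k:v for k,v in s.items() if k not in("image","z_map")})
E
```

```text
pics
{'time': 0.0, 'q': array([ 1.17900612e+00,  2.41412297e-01,  3.75027934e-03,  1.33517973e+00,
       -9.36509065e-06,  1.57081286e+00]), 'qvel': array([ 0.0016314 ,  0.00145529,  0.00016754,  0.00144874, -0.00037586,
        0.00022988]), 'effort': array([ 1.77443860e-05, -3.72315359e+01,  2.52409887e+01,  1.69284706e-02,
       -3.26444126e-05,  5.43574785e-07]), 'eef_pos': array([0.19069093, 0.46154725, 0.23042322]), 'ee_rot': array([-0.61144349, -3.08111794,  0.00315397]), 'force': array([ 0.09282448, -0.34842594,  0.32467896]), 'wrist_torque': array([0.00162323, 0.00451173, 0.02874718]), 'opening': 0.08496882887186108}
{'vfov': 56.71402439650759, 'cx': 280.45829436604765, 'cy': 204.1682067051535, 'origin': array([ 0.02831114, -0.69965803,  0.68039172]), 'attitude': array([-2.13794076,  0.5855128 , -0.28358994])}
{'vfov': 46.28450247267018, 'cx': 276.6007052161228, 'cy': 213.57538510646307, 'origin': array([0.18147832, 1.45372787, 0.61658421]), 'attitude': array([-0.20989261,  2.47262982, -1.71200621])}
{'vfov': 65.70646984690485, 'cx': 279.4700689863248, 'cy': 208.91447821438547, 'hand_eye': array([[ 5.84175709e-04, -9.47516782e-01, -3.19705500e-01,
         8.14093438e-02],
       [ 9.99999366e-01,  8.61263893e-04, -7.25313304e-04,
         6.20968133e-04],
       [ 9.62597332e-04, -3.19704874e-01,  9.47516684e-01,
        -1.43096269e-01],
       [ 0.00000000e+00,  0.00000000e+00,  0.00000000e+00,
         1.00000000e+00]])}
```

View pics/scene0.png

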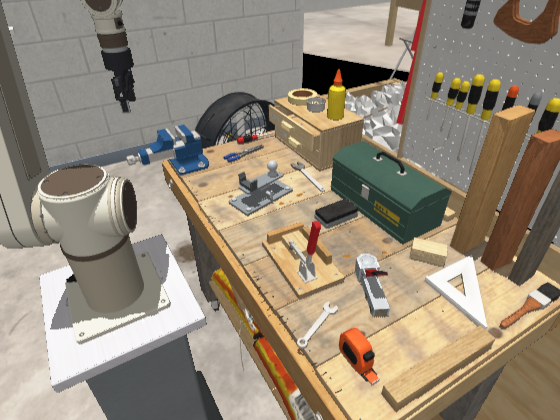

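View pics/side0.png

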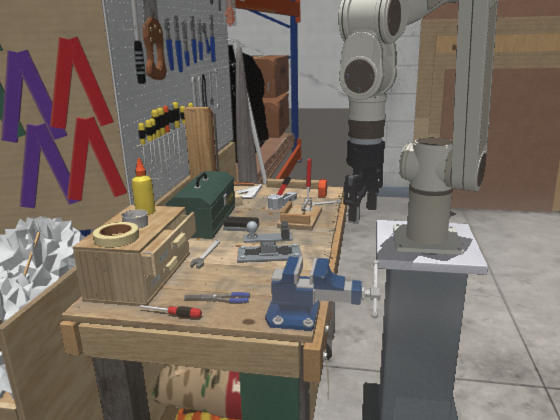

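View pics/wrist0.png

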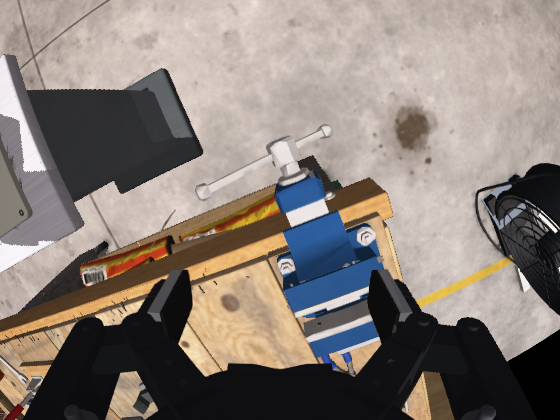

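The scene view shows the coupler at about (370,283), the stand at (262,187) with its ball at (272,168), and a toggle clamp with a tall red handle between them at (310,250). The wrist view shows only the vise for now. Next I'll zoom in and turn pixels into points.

```bash
cat > h.py <<'E'
import numpy as np,cv2
from scipy.spatial.transform import Rotation as R
def fpx(s): return 210/np.tan(np.radians(float(s["vfov"]))/2)
def pose(s,st=None):
    if "origin" in s: return R.from_rotvec(s["attitude"]).as_matrix(),np.array(s["origin"])
    T=np.eye(4);T[:3,:3]=R.from_rotvec(st["ee_rot"]).as_matrix();T[:3,3]=st["eef_pos"];T=T@s["hand_eye"];return T[:3,:3],T[:3,3]
def rays(s,uv,st=None):
    uv=np.atleast_2d(uv).astype(float);f=fpx(s);x=(uv[:,0]-s["cx"])/f;y=(uv[:,1]-s["cy"])/f
    if "hand_eye" in s:
        r=np.hypot(x,y)+1e-12;d=np.c_[x/r*np.sin(r),y/r*np.sin(r),np.cos(r)]
    else: d=np.c_[x,y,np.ones(len(x))]
    Rm,o=pose(s,st);return d,Rm,o
def onplane(s,uv,z,st=None):
    d,Rm,o=rays(s,uv,st);w=d@Rm.T;return o+w*((z-o[2])/w[:,2])[:,None]
def cloud(s,st=None):
    H,W=s["z_map"].shape;u,v=np.meshgrid(np.arange(W),np.arange(H))
    d,Rm,o=rays(s,np.c_[u.ravel(),v.ravel()],st);z=s["z_map"].ravel()
    p=o+(d*(z/d[:,2])[:,None])@Rm.T;p[z<=0]=np.nan;return p.reshape(H,W,3)
def proj(s,P,st=None):
    Rm,o=pose(s,st);c=(np.atleast_2d(P)-o)@Rm;f=fpx(s)
    if "hand_eye" in s:
        a=np.arctan2(np.hypot(c[:,0],c[:,1]),c[:,2]);n=np.hypot(c[:,0],c[:,1])+1e-12;return np.c_[s["cx"]+f*a*c[:,0]/n,s["cy"]+f*a*c[:,1]/n]
    return np.c_[s["cx"]+f*c[:,0]/c[:,2],s["cy"]+f*c[:,1]/c[:,2]]
E
python3 - <<'E'
from h import *
s=np.load("scene0.npz");im=s["image"];C=cloud(s)
a=cv2.resize(im[240:330,320:420],None,fx=6,fy=6,interpolation=cv2.INTER_CUBIC)
b=cv2.resize(im[150:220,220:320],None,fx=6,fy=6,interpolation=cv2.INTER_CUBIC)
cv2.imwrite("pics/zc.png",a);cv2.imwrite("pics/zs.png",b)
t=np.load("side0.npz")
b=cv2.resize(t["image"][180:270,220:330],None,fx=6,fy=6,interpolation=cv2.INTER_CUBIC);cv2.imwrite("pics/zt.png",b)
for n,(u,v) in dict(coup=(368,262),c2=(378,300),ball=(272,166),base=(245,205),clamp=(314,235),table=(340,300)).items(): print(n,C[v,u].round(3))
D=cloud(t)
for u,v in [(252,227),(285,230),(270,253)]: print(D[v,u].round(3))
E
```

```text
coup [ 0.52  -0.244  0.045]
c2 [ 0.479 -0.328  0.024]
ball [0.501 0.169 0.097]
base [0.395 0.145 0.01 ]
clamp [ 0.385 -0.214  0.164]
table [ 0.424 -0.271  0.   ]
[0.502 0.202 0.097]
[0.409 0.191 0.088]
[0.454 0.196 0.016]
```

View pics/zc.png

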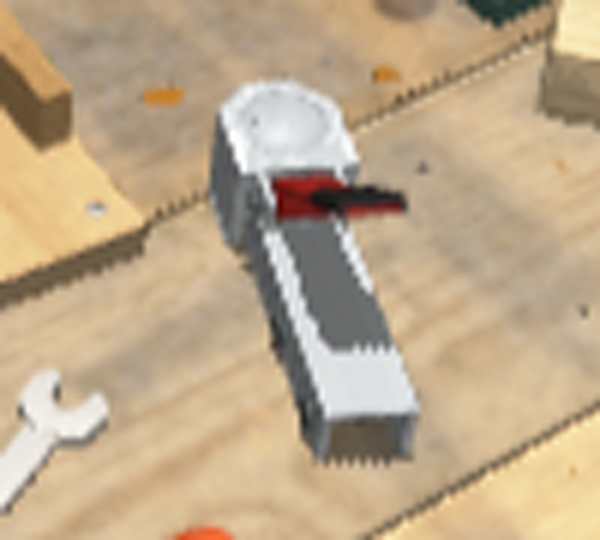

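View pics/zs.png

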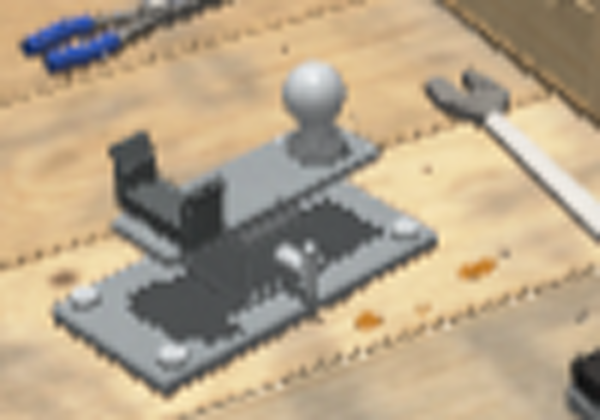

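View pics/zt.png

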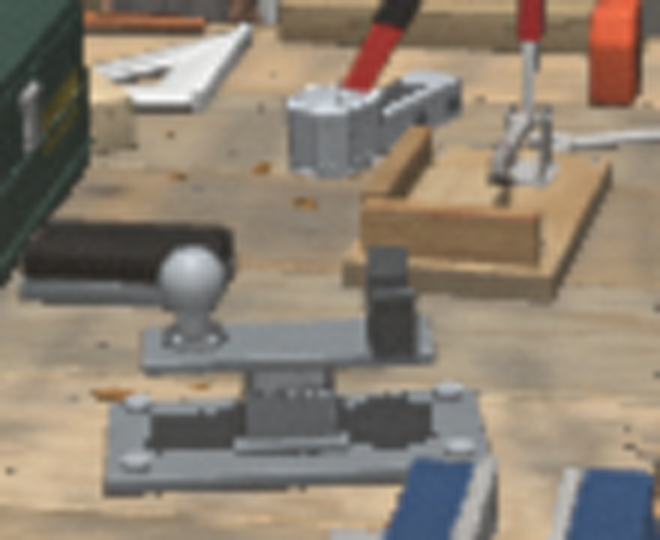

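```bash
python3 - <<'E'
from h import *
from scipy.optimize import least_squares
for n,uv0 in (("scene",(272,166)),("side",(252,227))):
    s=np.load(n+"0.npz");C=cloud(s);P=C.reshape(-1,3)
    c0=C[uv0[1],uv0[0]]
    # ball
    m=(np.linalg.norm(P-c0,axis=1)<.035)&(P[:,2]>c0[2]-.022)
    Q=P[m];r=least_squares(lambda c:np.linalg.norm(Q-c,axis=1)-.016,Q.mean(0)-[0,0,.01],loss="soft_l1",f_scale=.001)
    print(n,"ball",r.x.round(4),m.sum(),np.abs(r.fun).mean(), "Ztop",Q[:,2].max())
    # stand base top z~10mm
    def rect(m,nm):
        Q=P[m][:,:2].astype(np.float32);print(n,nm,len(Q),"z",np.median(P[m][:,2]),cv2.minAreaRect(Q))
    near=(np.abs(P[:,0]-.45)<.16)&(np.abs(P[:,1]-.19)<.1)
    rect(near&(P[:,2]>.006)&(P[:,2]<.013),"base")
    rect(near&(P[:,2]>.055)&(P[:,2]<.075),"plate")
    rect(near&(P[:,2]>.075)&(P[:,0]<.46),"prongs")
    cn=(np.abs(P[:,0]-.5)<.07)&(np.abs(P[:,1]+.28)<.11)
    rect(cn&(P[:,2]>.044)&(P[:,2]<.052),"nosetop")
    rect(cn&(P[:,2]>.012)&(P[:,2]<.07),"coupler")
    rect(cn&(P[:,2]>.022)&(P[:,2]<.030),"tail")
    im=s["image"].reshape(-1,3).astype(int)
    red=cn&(im[:,2]>im[:,1]*2)&(im[:,2]>90)
    print("red",P[red].min(0),P[red].max(0),P[red].mean(0))
s=np.load("scene0.npz");P=cloud(s).reshape(-1,3);m=(np.abs(P[:,0]-.38)<.1)&(np.abs(P[:,1]+.2)<.12);print("clamp max z",np.nanmax(P[m][:,2]))
E
```

```text
scene ball [0.5065 0.1805 0.0907] 93 0.0010757322536256932 Ztop 0.1084437208680673
scene base 692 z 0.009711927967962941 ((0.4605211019515991, 0.16730034351348877), (0.18832305073738098, 0.09105943888425827), 13.209385871887207)
scene plate 423 z 0.06000392853691594 ((0.46084854006767273, 0.17168493568897247), (0.14120694994926453, 0.059578701853752136), 16.766311645507812)
scene prongs 94 z 0.08547022333538773 ((0.41415148973464966, 0.1562357246875763), (0.02224709466099739, 0.06615334749221802), 14.68209171295166)
scene nosetop 164 z 0.04625904356038163 ((0.4950612485408783, -0.21342313289642334), (0.05066359415650368, 0.1202995702624321), 30.21134376525879)
scene coupler 1448 z 0.02595070488231649 ((0.4593506455421448, -0.2597050368785858), (0.15205493569374084, 0.13810984790325165), 60.383846282958984)
scene tail 576 z 0.025745977407892695 ((0.48439741134643555, -0.264059841632843), (0.06832315772771835, 0.18477876484394073), 2.854588270187378)
red [ 0.47656195 -0.323745    0.03353593] [ 0.5199762  -0.26002232  0.09445035] [ 0.49809685 -0.28059737  0.05571853]
side ball [0.5081 0
[... 378 characters left out ...]
850879143 ((0.4164949357509613, 0.1610024869441986), (0.018200943246483803, 0.06884005665779114), 12.367321968078613)
side nosetop 46 z 0.04656200512923142 ((0.5066803097724915, -0.21719315648078918), (0.06325037777423859, 0.1266271471977234), 24.998737335205078)
side coupler 352 z 0.02758991430924479 ((0.47165918350219727, -0.2627755403518677), (0.1597975641489029, 0.12128927558660507), 66.29043579101562)
side tail 88 z 0.02521049940243314 ((0.5006270408630371, -0.2740463316440582), (0.15700513124465942, 0.041330549865961075), 65.7604751586914)
red [ 0.48822359 -0.29601332  0.0418229 ] [ 0.51740219 -0.25317692  0.07495797] [ 0.50321476 -0.27670084  0.05824195]
clamp max z 0.1951709046479475
```

The stand is at about (0.507, 0.182), heading 13°. The coupler is at about (0.52, -0.24), heading about 65°. I'll write a row planner and move the wrist camera over the stand to refine this.

```bash
cat > plan.py <<'E'
import sys
from h import *
from cell import arm
def down(az,):  # tool z down, tool x at azimuth az deg
    a=np.radians(az);x=np.array([np.cos(a),np.sin(a),0]);z=np.array([0,0,-1.]);return np.c_[x,np.cross(z,x),z]
def plan(p,az,claw,step=45,n=None,st=None,rot=8.5):
    st=st or arm.get_state();R0=R.from_rotvec(st["ee_rot"]).as_matrix();p0=np.array(st["eef_pos"])
    Rt=down(az);w=R.from_matrix(R0.T@Rt).as_rotvec();ang=np.degrees(np.linalg.norm(w))
    d=np.linalg.norm(p-p0)*1e3;n=n or int(max(np.ceil(d/step),np.ceil(ang/rot),1))
    out=[];c=p0.copy();Rc=R0.copy()
    for i in range(n):
        s=np.round(Rc.T@(p0+(p-p0)*(i+1)/n-c)*1e3,1);c=c+Rc@s*1e-3
        Rn=R0@R.from_rotvec(w*(i+1)/n).as_matrix();t=np.round(np.degrees(R.from_matrix(Rc.T@Rn).as_rotvec()),2);Rc=Rc@R.from_rotvec(np.radians(t)).as_matrix()
        out.append(f"{claw:g} "+" ".join(f"{v:g}" for v in np.r_[s,t]))
    print("dist",d.round(1),"ang",ang.round(1),"n",n)
    for k in range(0,n,5): print("; ".join(out[k:k+5]))
if __name__=="__main__":
    a=list(map(float,sys.argv[1:]));plan(np.array(a[:3]),a[3],a[4],*(a[5:6]))
E
python3 plan.py .50 .18 .30 13 85
```

```text
dist 424.0 ang 144.5 n 18
85 -21.9 -7.9 -3.8 -0 0.01 8.03; 85 -22.7 -4.8 -3.9 -0 0 8.03; 85 -23.2 -1.5 -3.8 -0.01 0.01 8.03; 85 -23.2 1.7 -3.9 0 0.01 8.03; 85 -22.7 4.9 -3.8 -0 0 8.03
85 -21.8 8 -3.9 -0 0.01 8.03; 85 -20.5 11 -3.9 -0 0.01 8.03; 85 -18.7 13.8 -3.8 -0.01 0 8.03; 85 -16.6 16.2 -3.9 0 0.01 8.03; 85 -14.2 18.4 -3.8 -0 0.01 8.04
85 -11.4 20.2 -3.9 -0 0 8.03; 85 -8.6 21.7 -3.9 -0.01 0.01 8.03; 85 -5.4 22.5 -3.8 0 0.01 8.03; 85 -2.2 23.2 -3.9 -0 0 8.03; 85 1 23.2 -3.8 -0 0.01 8.03
85 4.3 22.8 -3.9 -0 0 8.03; 85 7.4 22.1 -3.9 -0.01 0.01 8.03; 85 10.4 20.7 -3.8 0 0.01 8.03
```

Call:
apply_moves(motion="85 -21.9 -7.9 -3.8 0 0 8; 85 -22.7 -4.8 -3.9 0 0 8; 85 -23.2 -1.5 -3.8 0 0 8; 85 -23.2 1.7 -3.9 0 0 8; 85 -22.7 4.9 -3.8 0 0 8")

```text
time: 0.65
eef_pos: [0.2773, 0.3831, 0.2503]
ee_rot: [-1.636, -2.682, 0.001]
force: [0.3, 0.3, -0.2]
opening: 0.0849
```

```bash
python3 -c "
from cell import arm;print(arm.get_state()['q'])"
```

```text
[ 9.44165703e-01  1.79820809e-01 -2.24905411e-02  1.36924054e+00
 -1.46926006e-05  2.03966111e+00]
```

Joint 6 would run out of range at azimuth 13°, so I'll use the half-turned choice: 193° at the stand and about 245° at the coupler.

```bash
python3 plan.py .44 .165 .30 193 85
```

```text
dist 276.6 ang 75.8 n 9
85 -29.8 5 -5.5 -0.01 -0 -8.42; 85 -30.2 0.5 -5.5 -0 -0 -8.42; 85 -30 -3.8 -5.5 -0.01 -0 -8.42; 85 -29.1 -8.3 -5.5 0 -0 -8.41; 85 -27.6 -12.4 -5.6 -0 -0 -8.42
85 -25.5 -16.3 -5.5 -0.01 -0 -8.42; 85 -22.8 -19.8 -5.5 -0 -0.01 -8.42; 85 -19.6 -23 -5.5 -0.01 0 -8.42; 85 -16.1 -25.6 -5.5 -0.01 0 -8.42
```

Call:
apply_moves(motion="85 -29.8 5 -5.5 0 0 -8.42; 85 -30.2 0.5 -5.5 0 0 -8.42; 85 -30 -3.8 -5.5 0 0 -8.42; 85 -29.1 -8.3 -5.5 0 0 -8.41; 85 -27.6 -12.4 -5.6 0 0 -8.42")

```text
time: 1.15
eef_pos: [0.3683, 0.262, 0.2781]
ee_rot: [-0.546, -3.093, 0.001]
force: [-0.4, 1.1, -0.6]
opening: 0.0851
```

Call:
apply_moves(motion="85 -25.5 -16.3 -5.5 0 0 -8.42; 85 -22.8 -19.8 -5.5 0 0 -8.42; 85 -19.6 -23 -5.5 0 0 -8.42; 85 -16.1 -25.6 -5.5 0 0 -8.42; 85 0 0 0 0 0 0")

```text
time: 1.65
eef_pos: [0.4426, 0.1644, 0.3003]
ee_rot: [-0.36, 3.12, -0.001]
force: [-0.4, -0.7, 0.0]
opening: 0.0852
```

```bash
cat > shot.py <<'E'
import sys
from h import *
from cell import arm
n=sys.argv[1];cam=sys.argv[2] if len(sys.argv)>2 else "wrist"
st=arm.get_state();s=arm.snapshot(cam);np.savez(n+".npz",eef_pos=st["eef_pos"],ee_rot=st["ee_rot"],**s);cv2.imwrite(f"pics/{n}.png",s["image"]);print(st["time"],st["eef_pos"],st["ee_rot"],st["q"].round(3),st["force"].round(2),st["opening"])
E
python3 shot.py w1
```

```text
1.65 [0.44262006 0.16443271 0.30032744] [-3.59817293e-01  3.11977754e+00 -1.15837924e-03] [ 3.560e-01  1.650e-01  8.800e-02  1.493e+00 -1.000e-03  1.270e-01] [-0.37 -0.73  0.  ] 0.08515611988114874
```

View pics/w1.png

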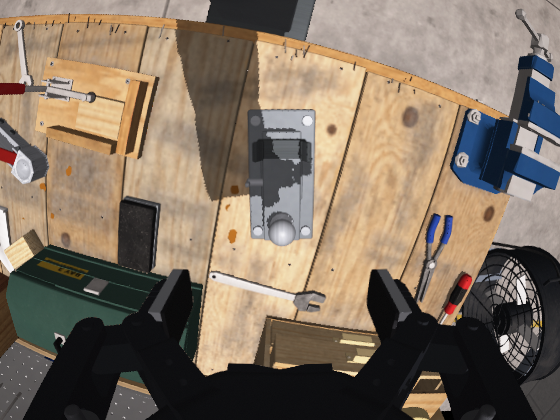

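The wrist view shows the whole stand at (281,175), with the ball at (281,232) and the saddle prongs at (281,145). I'll measure the heading from the base plate edges and the ball from its outline.

```bash
python3 - <<'E'
from h import *
from scipy.optimize import least_squares
s=np.load("w1.npz");st=s;C=cloud(s,st);P=C.reshape(-1,3);im=s["image"]
cv2.imwrite("pics/w1z.png",cv2.resize(im[95:255,230:335],None,fx=5,fy=5,interpolation=cv2.INTER_CUBIC)[:800])
c0=C[232,281];print(c0)
m=(np.linalg.norm(P-(c0-[0,0,.016]),axis=1)<.019)&(P[:,2]>c0[2]-.02)
Q=P[m];r=least_squares(lambda c:np.linalg.norm(Q-c,axis=1)-.016,c0-[0,0,.016],loss="soft_l1",f_scale=.001);print("ball",r.x.round(4),m.sum(),np.abs(r.fun).mean())
near=(np.abs(P[:,0]-.45)<.14)&(np.abs(P[:,1]-.18)<.09)
for nm,a,b in(("base",.006,.016),("plate",.054,.066),("prong",.078,.1)):
    k=near&(P[:,2]>a)&(P[:,2]<b)&(P[:,0]<(.47 if nm=="prong" else 1));q=P[k];rc=cv2.minAreaRect(q[:,:2].astype(np.float32));print(nm,len(q),np.median(q[:,2]),rc)
    if nm=="prong":
        h=np.radians(13);e=np.array([np.cos(h),np.sin(h)]);l=np.array([-e[1],e[0]]);d=q[:,:2]-r.x[:2];x=d@e;y=d@l
        print("prong x",x.min(),x.max(),"y",y.min(),y.max(),"hist",np.histogram(y,bins=np.arange(-.04,.041,.005)))
print("table",np.nanmedian(P[(np.abs(P[:,0]-.45)<.2)&(np.abs(P[:,1]-.1)<.03)][:,2]))
E
```

```text
[0.50091841 0.17945664 0.10560784]
ball [0.5068 0.1812 0.0912] 440 0.00043103315870513713
base 3685 0.0103780420893958 ((0.4608333706855774, 0.1703369915485382), (0.1829594522714615, 0.09068433195352554), 13.216120719909668)
plate 2800 0.059506282080015765 ((0.46222740411758423, 0.17195966839790344), (0.1385822892189026, 0.049570806324481964), 12.486723899841309)
prong 438 0.09130053472528044 ((0.4144960343837738, 0.15951324999332428), (0.022082824259996414, 0.06468843668699265), 14.161517143249512)
prong x -0.10542096338800558 -0.08320588311524199 y -0.03252933163863879 0.03194325963770106 hist (array([  0,  49, 100,  69,   0,   0,   0,   0,   0,   0,   0,   0,  97,
        98,  25,   0]), array([-4.00000000e-02, -3.50000000e-02, -3.00000000e-02, -2.50000000e-02,
       -2.00000000e-02, -1.50000000e-02, -1.00000000e-02, -5.00000000e-03,
       -2.08166817e-17,  5.00000000e-03,  1.00000000e-02,  1.50000000e-02,
        2.00000000e-02,  2.50000000e-02,  3.00000000e-02,  3.50000000e-02,
        4.00000000e-02]))
table 0.3309905572519003
```

View pics/w1z.png

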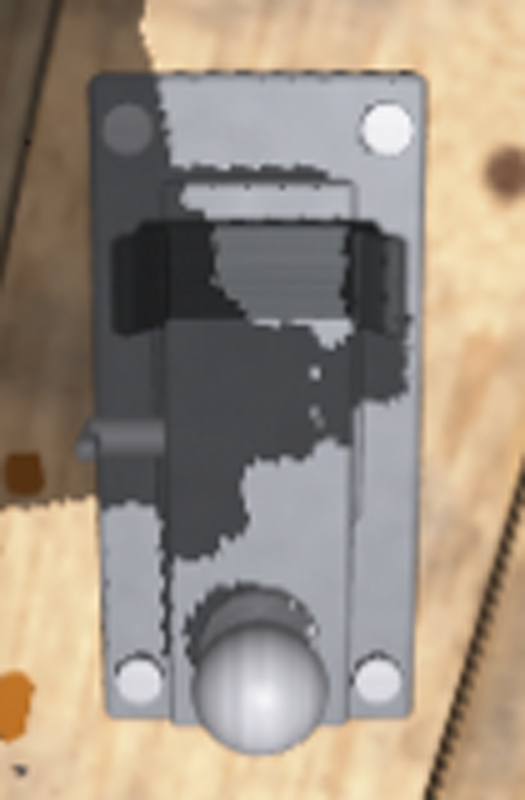

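Ball at (0.507, 0.181, 0.091) and heading 13.2°, and the base, prongs and ball all agree. Now over to the coupler at a safe height.

```bash
python3 plan.py .49 -.285 .28 245 85 48
```

```text
dist 453.6 ang 51.9 n 10
85 5.5 -45 2 0 -0 -5.19; 85 9.5 -44.3 2 0 -0 -5.2; 85 13.5 -43.3 2 0 -0 -5.19; 85 17.3 -41.8 2 0 -0 -5.19; 85 21.1 -40.2 2 0.01 -0 -5.2
85 24.6 -38 2 -0 -0 -5.19; 85 27.9 -35.7 2 -0 -0 -5.19; 85 31.1 -33 2 -0 -0 -5.2; 85 33.9 -30 2 0 -0 -5.19; 85 36.5 -26.9 2 0 -0.01 -5.19
```

Call:
apply_moves(motion="85 5.5 -45 2 0 0 -5.2; 85 9.5 -44.3 2 0 0 -5.2; 85 13.5 -43.3 2 0 0 -5.2; 85 17.3 -41.8 2 0 0 -5.2; 85 21.1 -40.2 2 0 0 -5.2")

```text
time: 2.2
eef_pos: [0.4656, -0.059, 0.2897]
ee_rot: [1.063, -2.956, -0.001]
force: [1.1, -0.2, -0.5]
opening: 0.0851
```

Call:
apply_moves(motion="85 24.6 -38 2 0 0 -5.2; 85 27.9 -35.7 2 0 0 -5.2; 85 31.1 -33 2 0 0 -5.2; 85 33.9 -30 2 0 0 -5.2; 85 36.5 -26.9 2 0 0 -5.2")

```text
time: 2.7
eef_pos: [0.4917, -0.284, 0.2796]
ee_rot: [-1.7, 2.642, 0.002]
force: [1.7, -0.2, 0.9]
opening: 0.0851
```

Call:
apply_moves(motion="85 0 0 0 0 0 0; 85 0 0 0 0 0 0")

```text
time: 2.9
eef_pos: [0.4913, -0.2832, 0.2789]
ee_rot: [1.692, -2.647, -0.004]
force: [0.2, -0.5, -0.5]
opening: 0.0855
```

```bash
python3 shot.py w2
```

```text
2.9 [ 0.49131613 -0.28322981  0.27890142] [ 1.69166172 -2.64660311 -0.00419732] [-5.230e-01  3.670e-01  3.020e-01  1.509e+00  1.000e-03 -1.661e+00] [ 0.16 -0.52 -0.55] 0.08549631565930454
```

View pics/w2.png

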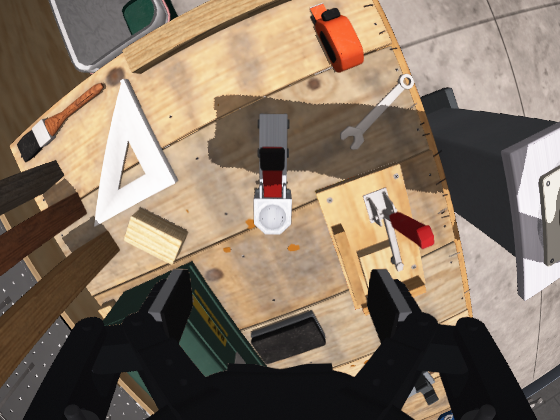

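The coupler is seen from above, its nose disc at (272,215) and tail end at (273,118). The clamp jig's edge is near (318,195), which matters for finger clearance.

```bash
python3 - <<'E'
from h import *
s=np.load("w2.npz");C=cloud(s,s);P=C.reshape(-1,3);im=s["image"]
cv2.imwrite("pics/w2z.png",cv2.resize(im[100:245,230:340],None,fx=5,fy=5,interpolation=cv2.INTER_CUBIC))
H,W=420,560;u,v=np.meshgrid(np.arange(W),np.arange(H));u=u.ravel();v=v.ravel()
reg=(u>235)&(u<312)&(v>100)&(v<240)
nose=reg&(P[:,2]>.042)&(P[:,2]<.053)&(v>195)
q=P[nose];print("nose",len(q),np.median(q[:,2]),cv2.minAreaRect(q[:,:2].astype(np.float32)))
allp=reg&(P[:,2]>.015)&(P[:,2]<.053);q=P[allp];print("all",len(q),cv2.minAreaRect(q[:,:2].astype(np.float32)))
tail=reg&(P[:,2]>.022)&(P[:,2]<.03)&(v<190);q=P[tail];print("tail",len(q),np.median(q[:,2]),cv2.minAreaRect(q[:,:2].astype(np.float32)))
I=im.reshape(-1,3).astype(int)
red=reg&(I[:,2]>2*I[:,1])&(I[:,2]>80)
q=P[red];print("red",len(q),q.min(0),q.max(0))
lev=reg&(P[:,2]>.053)&(P[:,2]<.13);q=P[lev];print("lever high",len(q),q[:,2].max(),q[q[:,2].argmax()],cv2.minAreaRect(q[:,:2].astype(np.float32)))
print("jig pts",[ (a,b,C[b,a].round(3)) for a,b in [(325,200),(335,250),(345,255),(318,193),(350,300)]])
print("table",[C[b,a].round(4) for a,b in [(240,240),(230,190),(300,240)]])
E
```

```text
nose 1202 0.04385411014551591 ((0.5224413871765137, -0.23786935210227966), (0.048962242901325226, 0.046741560101509094), 66.11141967773438)
all 2841 ((0.5014028549194336, -0.2829856872558594), (0.1483040302991867, 0.046982962638139725), 64.77971649169922)
tail 1125 0.026441164242562043 ((0.48901069164276123, -0.30819040536880493), (0.09194726496934891, 0.03404662758111954), 64.36857604980469)
red 240 [ 0.47468032 -0.32351395  0.03657883] [ 0.52161512 -0.25414947  0.09421201]
lever high 891 0.09683388678419025 [ 0.48026859 -0.31393987  0.09683389] ((0.49425703287124634, -0.2969849109649658), (0.053466591984033585, 0.025962863117456436), 65.58985137939453)
jig pts [(325, 200, array([ 0.455, -0.22 ,  0.018])), (335, 250, array([ 0.47 , -0.143,  0.01 ])), (345, 255, array([ 0.459, -0.149,  0.047])), (318, 193, array([ 0.46 , -0.232,  0.017])), (350, 300, array([ 0.479, -0.043, -0.   ]))]
table [array([ 0.5873, -0.2098,  0.001 ]), array([ 0.566 , -0.2812,  0.0011]), array([ 0.5097, -0.1746,  0.002 ])]
```

View pics/w2z.png

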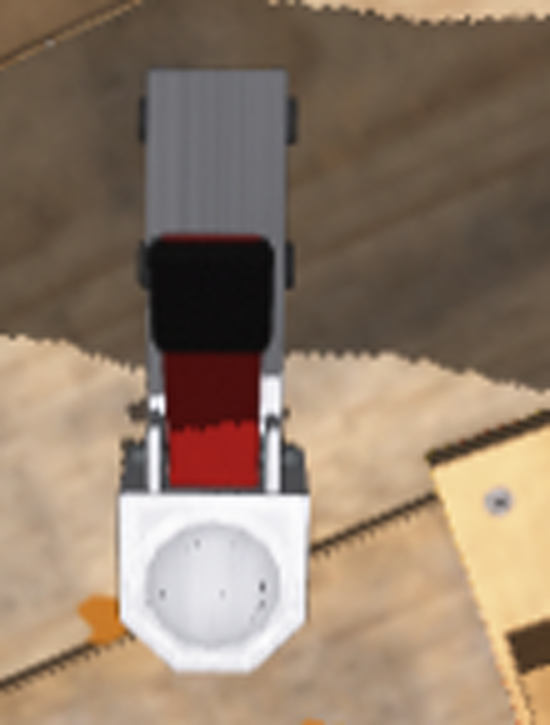

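Measured coupler: length 148.3 and width 47.0 mm match the given sizes. The origin is (0.523, -0.237), heading 64.8°, with the grip point at (0.5206, -0.2423). The jig corner is about 59 mm to one side, so I'll open to only 66 mm.

```bash
python3 plan.py .5206 -.2423 .10 244.8 66 
```

```text
dist 186.2 ang 0.5 n 5
66 -9.7 -2 35.9 0.02 0.01 0.09; 66 -9.7 -2 35.9 0.02 0.01 0.1; 66 -9.7 -2 35.9 0.02 0.01 0.09; 66 -9.7 -1.9 35.9 0.03 0.01 0.1; 66 -9.8 -1.9 35.8 0.02 0.01 0.09
```

Call:
apply_moves(motion="66 -9.7 -2 35.9 0 0 0.1; 66 -9.7 -2 35.9 0 0 0.1; 66 -9.7 -2 35.9 0 0 0.1; 66 -9.7 -1.9 35.9 0 0 0.1; 66 -9.8 -1.9 35.8 0.1 0 0.1")

```text
time: 3.45
eef_pos: [0.5213, -0.2408, 0.1002]
ee_rot: [-1.686, 2.649, -0.003]
force: [0.8, 0.0, 0.7]
opening: 0.0662
```

Call:
apply_moves(motion="66 0 0 0 0 0 0; 66 0 0 0 0 0 0")

```text
time: 3.65
eef_pos: [0.5208, -0.242, 0.1013]
ee_rot: [-1.687, 2.65, -0.001]
force: [0.1, -1.2, 0.5]
opening: 0.0661
```

```bash
python3 plan.py .5206 -.2423 .008 244.8 66 20; python3 shot.py w3; python3 -c "
from h import *
s=np.load('w3.npz')
for P in [(.5231,-.2369,.044),(.5206,-.2423,.048)]: print(proj(s,np.array(P),s))"
```

```text
dist 93.3 ang 0.2 n 5
66 0.1 0 18.7 -0.01 -0 0.03; 66 0.1 0 18.6 -0 -0 0.03; 66 0 0.1 18.7 -0.01 -0 0.03; 66 0.1 -0 18.7 -0.01 -0 0.03; 66 0.1 -0 18.6 -0.01 -0.01 0.03
3.65 [ 0.52080118 -0.24196166  0.10132379] [-1.68660949e+00  2.65016281e+00 -9.28776357e-04] [-0.435  0.47  -0.012  1.088 -0.    -1.568] [ 0.08 -1.2   0.5 ] 0.06611170297228741
[[280.81965516 236.85328746]]
[[280.82429812 230.94457013]]
```

View pics/w3.png

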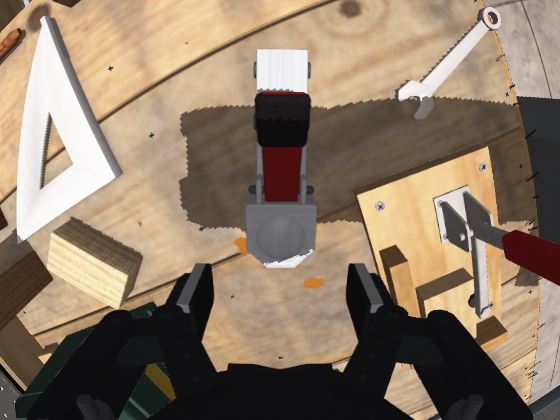

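The coupler is straight in the picture and centred between the fingers at u≈281. Descending.

Call:
apply_moves(motion="66 0.1 0 19 0 0 0; 66 0.1 0 19 0 0 0; 66 0.1 0 19 0 0 0; 66 0 0 19 0 0 0; 66 0 0 17 0 0 0")

```text
time: 4.2
eef_pos: [0.5229, -0.2452, 0.0102]
ee_rot: [-1.681, 2.65, -0.01]
force: [0.7, -0.5, 0.4]
opening: 0.0658
```

Call:
apply_moves(motion="66 0 0 0 0 0 0; 46 0 0 0 0 0 0; 46 0 0 0 0 0 0; 30 0 0 0 0 0 0; 30 0 0 0 0 0 0")

```text
time: 4.7
eef_pos: [0.5221, -0.2446, 0.0104]
ee_rot: [-1.682, 2.65, -0.007]
force: [-1.2, 0.2, 5.4]
opening: 0.0462
```

Call:
apply_moves(motion="30 0 0 0 0 0 0; 30 0 0 0 0 0 0; 30 0 0 0 0 0 0")

```text
time: 5.0
eef_pos: [0.522, -0.2446, 0.0103]
ee_rot: [-1.682, 2.65, -0.007]
force: [-1.8, 1.8, 6.0]
opening: 0.0462
```

Call:
apply_moves(motion="30 0 0 -5 0 0 0; 30 0 0 -10 0 0 0; 30 0 0 -15 0 0 0; 30 0 0 -20 0 0 0; 30 0 0 0 0 0 0")

```text
time: 5.5
eef_pos: [0.5233, -0.2451, 0.0611]
ee_rot: [-1.681, 2.648, -0.011]
force: [2.0, 0.3, -3.6]
opening: 0.0465
```

Call:
apply_moves(motion="30 0 0 0 0 0 0; 30 0 0 0 0 0 0")

```text
time: 5.7
eef_pos: [0.52, -0.2436, 0.0568]
ee_rot: [1.684, -2.652, -0.0]
force: [-0.6, 0.1, -4.0]
opening: 0.0462
```

```bash
python3 shot.py w4;python3 shot.py s4 side; python3 - <<'E'
from h import *
from cell import arm
st=arm.get_state();print(st["wrist_torque"],st["force"])
im=cv2.imread("pics/s4.png");cv2.imwrite("pics/s4z.png",cv2.resize(im[140:230,230:350],None,fx=6,fy=6,interpolation=cv2.INTER_CUBIC))
E
```

```text
5.7 [ 0.52004487 -0.24357881  0.05679023] [ 1.68384292e+00 -2.65220936e+00 -7.91557696e-05] [-0.438  0.515 -0.067  0.989  0.    -1.569] [-0.6   0.11 -4.04] 0.046167320608642794
5.75 [ 0.51989175 -0.24351591  0.05653264] [ 1.68369527e+00 -2.65198592e+00 -7.87953842e-04] [-0.438  0.515 -0.067  0.989  0.    -1.569] [-0.13  0.58 -3.91] 0.04653945877269112
[0.08117304 0.02150085 0.017643  ] [ 0.14670124  0.44287717 -3.2707468 ]
```

View pics/w4.png

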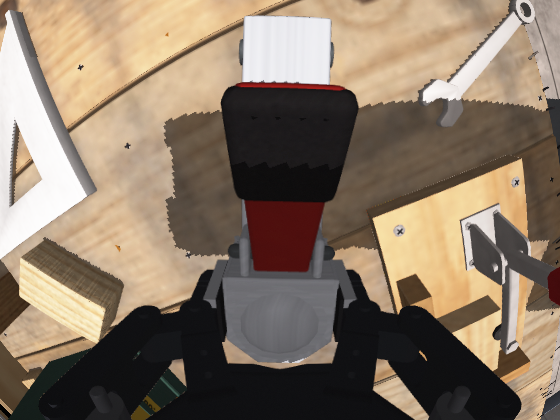

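View pics/s4z.png

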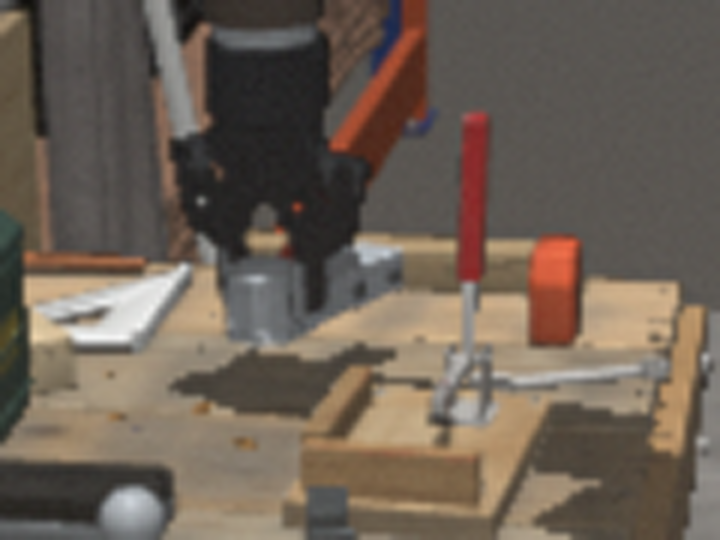

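The coupler is held and clear of the bench, with its tail out straight in both views. I'll measure how it sits in the gripper: nose position, axis and tilt.

```bash
cat > inhand.py <<'E'
import sys
from h import *
def inhand(n,verbose=True):
    s=np.load(n+".npz");C=cloud(s,s);T=R.from_rotvec(s["ee_rot"]).as_matrix();P=(C.reshape(-1,3)-s["eef_pos"])@T  # tool coords
    u,v=np.meshgrid(np.arange(560),np.arange(420));u=u.ravel();v=v.ravel()
    I=s["image"].reshape(-1,3).astype(int)
    tail=(u>245)&(u<330)&(v>18)&(v<82)&(P[:,2]<.02)&(P[:,2]>-.06)
    nose=(u>228)&(u<335)&(v>280)&(v<362)&(P[:,2]<.0)&(P[:,2]>-.07)
    fb=(u>228)&(u<335)&(v>265)&(v<365)&(P[:,2]<.0)&(P[:,2]>-.07)
    for nm,m in(("tail",tail),("nose",nose)):
        q=P[m]*1e3;A=np.c_[q[:,0],q[:,1],np.ones(len(q))];c=np.linalg.lstsq(A,q[:,2],rcond=None)[0];r=q[:,2]-A@c
        k=np.abs(r)<2;c=np.linalg.lstsq(A[k],q[k,2],rcond=None)[0]
        print(nm,len(q),"x %.1f..%.1f y %.1f..%.1f"%(*np.percentile(q[:,0],[1,99]),*np.percentile(q[:,1],[1,99])),"z med %.1f"%np.median(q[:,2]),"slope x,y",c[:2].round(3),"z@x0 %.1f"%c[2])
    q=P[tail]*1e3
    for lo in range(70,130,6):
        k=(q[:,0]>lo)&(q[:,0]<lo+6)
        if k.sum()>5: print(lo,q[k,1].min().round(1),q[k,1].max().round(1),"mid",((q[k,1].min()+q[k,1].max())/2).round(2))
if __name__=="__main__": inhand(sys.argv[1])
E
python3 inhand.py w4
```

```text
tail 5273 x 90.5..115.5 y -13.6..18.0 z med -16.0 slope x,y [ 0.002 -0.004] z@x0 -16.2
nose 7849 x -29.1..14.5 y -21.7..21.7 z med -33.6 slope x,y [0.019 0.004] z@x0 -33.7
88 -13.7 18.3 mid 2.28
94 -13.8 18.4 mid 2.29
100 -13.7 18.3 mid 2.27
106 -13.8 18.4 mid 2.3
112 -13.8 18.4 mid 2.31
```

```bash
python3 - <<'E'
from h import *
s=np.load("w4.npz");C=cloud(s,s);T=R.from_rotvec(s["ee_rot"]).as_matrix();P=(C-s["eef_pos"])@T*1e3
for v in (20,30,45,60,75):
    r=P[v];k=np.where((r[:,2]<-12)&(r[:,2]>-20)&(np.arange(560)>200)&(np.arange(560)<380))[0];print(v,k.min(),k.max(),r[k.min()].round(1),r[k.max()].round(1),(r[k,1].min()+r[k,1].max())/2)
for v in (285,300,320,335):
    r=P[v];k=np.where((r[:,2]<-30)&(r[:,2]>-50)&(np.arange(560)>215)&(np.arange(560)<350))[0];print(v,k.min(),k.max(),r[k.min()].round(1),r[k.max()].round(1))
for v in (210,230,250): # red lever
    k=np.where((s["image"][v,:,2]>2*s["image"][v,:,1].astype(int)+20))[0];k=k[(k>220)&(k<350)];print(v,k.min(),k.max(),P[v,k.min()+1].round(1),P[v,k.max()-1].round(1))
k=np.where(P[:,287,2]<0)[0]; print(k.min(),P[k.min(),287], P[110:190:20,290].round(1))
E
```

```text
20 244 331 [115.3 -14.5 -15.7] [115.5  18.9 -16.2] 2.222512033771289
30 243 330 [111.6 -15.  -14. ] [111.6  18.7 -15.2] 1.8097004731897783
45 243 330 [105.1 -14.9 -15.4] [105.5  18.7 -14.6] 1.9323409841666743
60 242 330 [ 99.1 -15.3 -14.9] [ 99.3  18.6 -15.3] 1.6624922715055641
75 242 329 [ 93.  -15.3 -15.6] [ 93.2  18.2 -15.7] 1.4784151578837577
285 222 345 [ 10.7 -24.4 -30.2] [ 10.7  26.2 -30.3]
300 216 349 [  9.3 -25.5 -39.3] [ 10.6  25.8 -41.1]
320 216 344 [  1.4 -25.8 -41.9] [  4.1  23.8 -45.4]
335 220 339 [ -7.6 -25.3 -40.6] [ -7.6  23.7 -40.7]
210 246 321 [ 52.5  -9.9 -57.6] [ 53.   10.3 -59. ]
230 249 316 [ 43.5  -9.9 -50.3] [ 43.3  10.2 -49.8]
250 252 311 [ 32.4 -10.  -41.5] [ 32.8   9.7 -42.4]
16 [116.42009427   1.98954275 -16.81016097] [[ 80.4   1.  -85.1]
 [ 76.5   1.2 -80.9]
 [ 72.3   1.3 -78.7]
 [ 67.2   1.5 -73.7]]
```

The coupler is level in hand, its underside 10 mm below the TCP and its origin about 8 mm to the tool's -x side, with about 1° yaw uncertainty. So the target TCP above the ball is (0.499, 0.1794), azimuth 193.7°, with home at about z = 0.081. First I'll lift.

```bash
python3 - <<'E'
from plan import *
st=arm.get_state();plan(np.array([.515,-.235,.29]),244.8,30,step=40,st=st)
st2=dict(st);st2["eef_pos"]=np.array([.515,-.235,.29]);st2["ee_rot"]=R.from_matrix(down(244.8)).as_rotvec()
plan(np.array([.499,.1794,.29]),193.7,30,step=35,st=st2)
E
```

```text
dist 233.7 ang 0.0 n 6
30 -0.9 1.4 -38.9 0.01 0 0; 30 -1 1.3 -38.9 0 0 0.01; 30 -0.9 1.4 -39 0.01 0 -0; 30 -1 1.4 -38.9 0.01 0 0; 30 -0.9 1.3 -38.9 0 0 0.01
30 -1 1.3 -38.9 0.01 0 -0
dist 414.7 ang 51.1 n 12
30 -30.7 15.9 -0 0 -0 4.26; 30 -29.4 18.2 -0 0 -0 4.26; 30 -28 20.2 -0 0 -0 4.26; 30 -26.4 22.3 -0 0 -0 4.25; 30 -24.6 24.2 -0 -0 -0 4.26
30 -22.9 26 -0 -0 -0 4.26; 30 -20.8 27.6 -0 -0 -0 4.26; 30 -18.7 29 -0 -0 -0 4.26; 30 -16.5 30.4 -0 -0 -0 4.26; 30 -14.2 31.5 -0 -0 -0 4.25
30 -11.8 32.5 -0 -0 -0 4.26; 30 -9.4 33.2 -0 -0 -0 4.26
```

Call:
apply_moves(motion="30 -0.9 1.4 -39 0 0 0; 30 -1 1.3 -39 0 0 0; 30 -0.9 1.4 -39 0 0 0; 30 -1 1.4 -39 0 0 0; 30 -0.9 1.3 -39 0 0 0")

```text
time: 6.3
eef_pos: [0.5158, -0.2363, 0.2532]
ee_rot: [1.684, -2.652, -0.0]
force: [1.1, -0.1, -2.8]
opening: 0.0464
```

Call:
apply_moves(motion="30 -1 1.3 -39 0 0 0; 30 0 0 0 0 0 0; 30 -30.7 15.9 0 0 0 4.26; 30 -29.4 18.2 0 0 0 4.26; 30 -28 20.2 0 0 0 4.26")

```text
time: 6.8
eef_pos: [0.5107, -0.1306, 0.2893]
ee_rot: [1.372, -2.825, -0.001]
force: [-0.9, -0.3, -3.1]
opening: 0.0464
```

Call:
apply_moves(motion="30 -26.4 22.3 0 0 0 4.25; 30 -24.6 24.2 0 0 0 4.26; 30 -22.9 26 0 0 0 4.26; 30 -20.8 27.6 0 0 0 4.26; 30 -18.7 29 0 0 0 4.26")

```text
time: 7.3
eef_pos: [0.5039, 0.0423, 0.2894]
ee_rot: [0.828, -3.029, 0.001]
force: [0.9, -0.4, -3.8]
opening: 0.0465
```

Call:
apply_moves(motion="30 -16.5 30.4 0 0 0 4.26; 30 -14.2 31.5 0 0 0 4.25; 30 -11.8 32.5 0 0 0 4.26; 30 -9.4 33.2 0 0 0 4.26; 30 0 0 0 0 0 0")

```text
time: 7.8
eef_pos: [0.4984, 0.1829, 0.2888]
ee_rot: [0.382, -3.117, -0.0]
force: [-0.9, -0.8, -4.6]
opening: 0.0464
```

Call:
apply_moves(motion="30 0 0 0 0 0 0; 30 0 0 0 0 0 0")

```text
time: 8.0
eef_pos: [0.499, 0.1784, 0.2901]
ee_rot: [0.375, -3.118, 0.003]
force: [0.2, -1.0, -4.1]
opening: 0.0461
```

```bash
python3 plan.py .499 .1794 .16 193.7 30 25; python3 shot.py w5; python3 inhand.py w5
```

```text
dist 130.1 ang 0.1 n 6
30 -0.1 0.2 21.7 -0.02 -0.01 0; 30 -0 0.2 21.7 -0.02 -0.01 0; 30 -0.1 0.2 21.7 -0.01 -0.01 0.01; 30 0 0.2 21.7 -0.02 -0 -0; 30 -0 0.2 21.6 -0.02 -0.01 -0
30 -0.1 0.1 21.7 -0.02 -0.01 0
8.0 [0.49903402 0.17837776 0.29012939] [ 0.37494372 -3.11848452  0.00312022] [ 0.344  0.286  0.218  1.503 -0.002  0.105] [ 0.18 -0.99 -4.11] 0.046063732313734666
tail 5267 x 90.0..115.0 y -12.8..18.8 z med -16.0 slope x,y [0.002 0.001] z@x0 -16.2
nose 7856 x -29.5..14.1 y -21.1..22.5 z med -33.7 slope x,y [0.02  0.003] z@x0 -33.8
88 -13.0 19.1 mid 3.05
94 -13.1 19.1 mid 3.0
100 -13.0 19.1 mid 3.02
106 -13.1 19.1 mid 3.02
112 -13.1 19.0 mid 2.97
```

Call:
apply_moves(motion="30 0 0.2 22 0 0 0; 30 0 0.2 22 0 0 0; 30 0 0.2 22 0 0 0; 30 0 0.2 22 0 0 0; 30 0 0.2 22 0 0 0")

```text
time: 8.55
eef_pos: [0.4995, 0.1787, 0.1805]
ee_rot: [-0.372, 3.118, -0.002]
force: [-0.1, -0.3, -4.3]
opening: 0.0462
```

Call:
apply_moves(motion="30 0 0 20 0 0 0; 30 0 0 0 0 0 0; 30 0 0 0 0 0 0; 30 0 0 0 0 0 0")

```text
time: 8.95
eef_pos: [0.5005, 0.1799, 0.1628]
ee_rot: [-0.373, 3.115, -0.001]
force: [1.0, 0.4, -3.7]
opening: 0.0465
```

```bash
python3 shot.py w6; python3 inhand.py w6;python3 shot.py c6 scene; python3 shot.py s6 side; python3 - <<'E'
from h import *
im=cv2.imread("pics/s6.png");a=cv2.resize(im[150:275,200:350],None,fx=5,fy=5,interpolation=cv2.INTER_CUBIC);cv2.imwrite("pics/s6z.png",a[:600])
im=cv2.imread("pics/c6.png");cv2.imwrite("pics/c6z.png",cv2.resize(im[110:220,210:340],None,fx=5,fy=5,interpolation=cv2.INTER_CUBIC))
E
```

```text
8.95 [0.50046003 0.17987578 0.16282785] [-3.73419907e-01  3.11525775e+00 -5.81555108e-04] [ 3.460e-01  3.390e-01 -4.200e-02  1.186e+00 -1.000e-03  1.070e-01] [ 0.97  0.4  -3.67] 0.046494610018371185
tail 5272 x 90.0..115.0 y -12.8..18.8 z med -16.0 slope x,y [ 0.002 -0.001] z@x0 -16.2
nose 7851 x -29.5..14.0 y -21.0..22.4 z med -33.6 slope x,y [0.019 0.003] z@x0 -33.7
88 -13.0 19.0 mid 3.0
94 -12.9 19.1 mid 3.07
100 -13.0 19.0 mid 3.04
106 -13.1 19.1 mid 3.0
112 -13.0 19.1 mid 3.02
9.0 [0.50050097 0.18007344 0.1629588 ] [-3.73837719e-01  3.11481730e+00 -4.74818162e-04] [ 3.460e-01  3.390e-01 -4.200e-02  1.186e+00 -1.000e-03  1.070e-01] [ 0.84  0.49 -3.73] 0.04620010467869327
9.05 [0.50042869 0.18016294 0.1628998 ] [-3.74067927e-01  3.11482468e+00 -4.51605988e-04] [ 3.460e-01  3.390e-01 -4.300e-02  1.185e+00 -1.000e-03  1.070e-01] [-0.59  0.08 -4.28] 0.046143660298307375
```

View pics/w6.png

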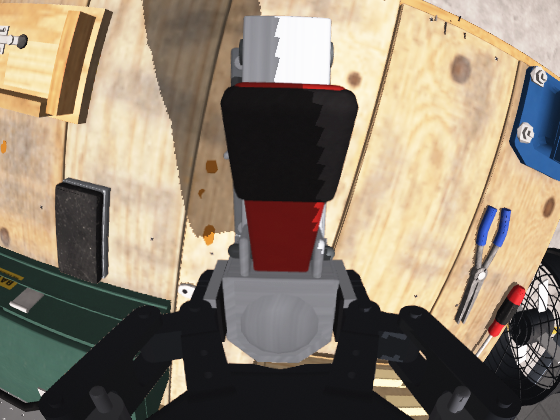

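View pics/s6z.png

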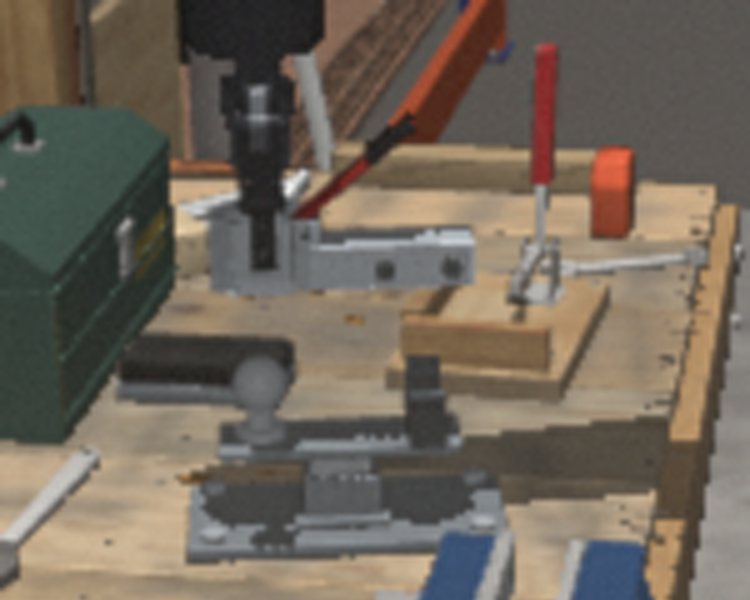

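View pics/c6z.png

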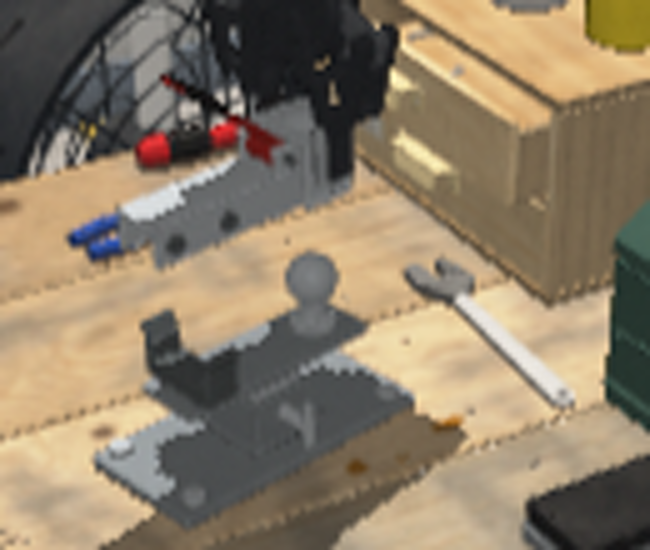

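All three views agree: the coupler hangs level right above the ball, its tail over the saddle. The measured TCP is about 2 mm ahead of target, so I'll correct that and descend to just above the ball.

Call:
apply_moves(motion="30 1.8 -0.5 10 0 0 0; 30 0 0 10 0 0 0; 30 0 0 10 0 0 0; 30 0 0 6 0 0 0; 30 0 0 0 0 0 0")

```text
time: 9.6
eef_pos: [0.4966, 0.1788, 0.1236]
ee_rot: [0.375, -3.117, 0.003]
force: [-0.4, 0.1, -3.4]
opening: 0.046
```

Call:
apply_moves(motion="30 0 0 0 0 0 0; 30 0 0 0 0 0 0")

```text
time: 9.8
eef_pos: [0.4982, 0.1793, 0.1257]
ee_rot: [-0.375, 3.117, -0.001]
force: [-0.7, -0.0, -3.9]
opening: 0.046
```

```bash
cat > sidez.py <<'E'
import sys
from h import *
from cell import arm
n=sys.argv[1];st=arm.get_state();print(st["time"],st["eef_pos"].round(4),st["ee_rot"].round(3),st["force"].round(2),st["wrist_torque"].round(3),st["opening"])
a=arm.snapshot("side")["image"];b=arm.snapshot("scene")["image"]
a=cv2.resize(a[165:265,225:325],None,fx=4,fy=4,interpolation=cv2.INTER_CUBIC);b=cv2.resize(b[120:220,220:320],None,fx=4,fy=4,interpolation=cv2.INTER_CUBIC)
cv2.imwrite(f"pics/{n}.png",np.hstack([a,b]))
E
python3 sidez.py z7
```

```text
9.8 [0.4982 0.1793 0.1257] [-3.750e-01  3.117e+00 -1.000e-03] [-0.73 -0.   -3.89] [ 0.02  -0.131  0.007] 0.04601800898560944
```

View pics/z7.png

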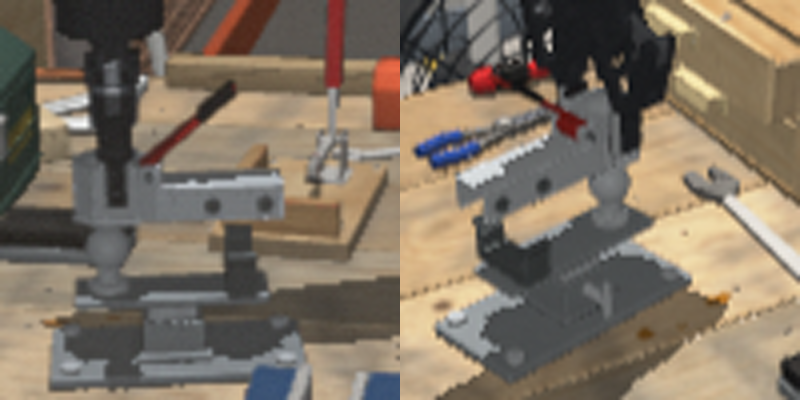

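Socket mouth and ball line up in both views. Lowering in small steps with an eye on the force (the coupler's weight reads about -4 N).

Call:
apply_moves(motion="30 0 0 4 0 0 0; 30 0 0 4 0 0 0; 30 0 0 0 0 0 0; 30 0 0 0 0 0 0")

```text
time: 10.3
eef_pos: [0.4976, 0.179, 0.1171]
ee_rot: [-0.375, 3.118, -0.002]
force: [-0.6, -0.1, -4.5]
opening: 0.0464
```

Call:
apply_moves(motion="30 0 0 4 0 0 0; 30 0 0 4 0 0 0; 30 0 0 0 0 0 0; 30 0 0 0 0 0 0")

```text
time: 10.7
eef_pos: [0.4976, 0.179, 0.1091]
ee_rot: [-0.375, 3.118, -0.002]
force: [0.0, -0.2, -4.1]
opening: 0.0463
```

Call:
apply_moves(motion="30 -0.6 0 4 0 0 0; 30 0 0 4 0 0 0; 30 0 0 0 0 0 0; 30 0 0 0 0 0 0")

```text
time: 11.1
eef_pos: [0.4982, 0.1792, 0.1011]
ee_rot: [-0.375, 3.118, -0.002]
force: [0.3, 1.7, -3.7]
opening: 0.0464
```

Call:
apply_moves(motion="30 0 0 3 0 0 0; 30 0 0 3 0 0 0; 30 0 0 0 0 0 0; 30 0 0 0 0 0 0")

```text
time: 11.5
eef_pos: [0.4983, 0.1792, 0.0952]
ee_rot: [-0.375, 3.118, -0.002]
force: [0.6, -0.2, -3.9]
opening: 0.0463
```

Call:
apply_moves(motion="30 0 0 2 0 0 0; 30 0 0 2 0 0 0; 30 0 0 0 0 0 0; 30 0 0 0 0 0 0")

```text
time: 11.9
eef_pos: [0.4984, 0.1792, 0.0913]
ee_rot: [-0.375, 3.118, -0.002]
force: [0.2, -0.1, -3.3]
opening: 0.0465
```

Call:
apply_moves(motion="30 0 0 2 0 0 0; 30 0 0 0 0 0 0; 30 0 0 0 0 0 0")

```text
time: 12.2
eef_pos: [0.4984, 0.1792, 0.0893]
ee_rot: [-0.375, 3.118, -0.001]
force: [-0.4, -0.1, -5.2]
opening: 0.0462
```

Call:
apply_moves(motion="30 0 0 2 0 0 0; 30 0 0 0 0 0 0; 30 0 0 0 0 0 0")

```text
time: 12.5
eef_pos: [0.4986, 0.1795, 0.0874]
ee_rot: [-0.375, 3.117, -0.001]
force: [1.1, 1.6, -4.3]
opening: 0.0464
```

Call:
apply_moves(motion="30 0 0 2 0 0 0; 30 0 0 0 0 0 0; 30 0 0 0 0 0 0")

```text
time: 12.8
eef_pos: [0.4988, 0.1794, 0.0855]
ee_rot: [-0.375, 3.117, -0.001]
force: [1.2, 1.1, -2.5]
opening: 0.0465
```

Call:
apply_moves(motion="30 0 0 1.5 0 0 0; 30 0 0 0 0 0 0; 30 0 0 0 0 0 0")

```text
time: 13.1
eef_pos: [0.4988, 0.1793, 0.0837]
ee_rot: [-0.375, 3.117, -0.001]
force: [2.0, 1.4, -3.9]
opening: 0.0463
```

Call:
apply_moves(motion="30 0 0 1.5 0 0 0; 30 0 0 0 0 0 0; 30 0 0 0 0 0 0")

```text
time: 13.4
eef_pos: [0.4981, 0.1791, 0.0818]
ee_rot: [-0.375, 3.119, -0.002]
force: [1.3, 1.1, -5.4]
opening: 0.0464
```

Call:
apply_moves(motion="30 0 0 1.5 0 0 0; 30 0 0 0 0 0 0; 30 0 0 0 0 0 0")

```text
time: 13.7
eef_pos: [0.4982, 0.1792, 0.0813]
ee_rot: [-0.375, 3.118, -0.002]
force: [-1.8, -0.4, 4.1]
opening: 0.046
```

```bash
python3 sidez.py z8
```

```text
13.7 [0.4982 0.1792 0.0813] [-3.750e-01  3.118e+00 -2.000e-03] [-1.78 -0.4   4.12] [-0.107  0.364  0.014] 0.04603316301618577
```

View pics/z8.png

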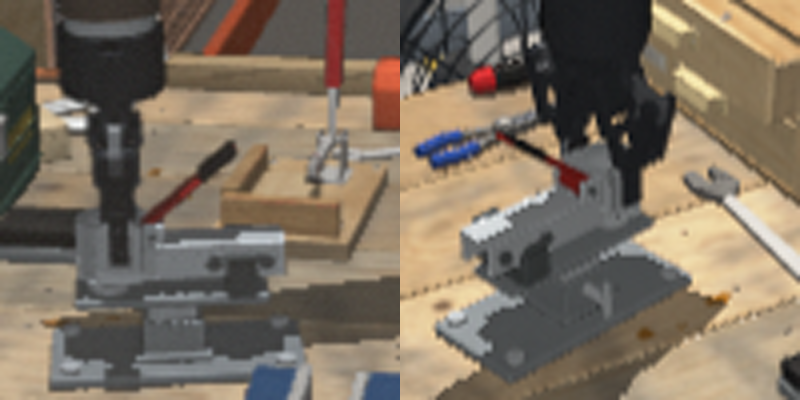

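Contact has begun: the reading went from -4 to +4 N, so about 8 N of push. I'll check with the wrist camera whether the coupler slipped or tilted, and its height against the saddle.

```bash
python3 shot.py w9; python3 inhand.py w9; python3 - <<'E'
from h import *
s=np.load("w9.npz");C=cloud(s,s);P=C.reshape(-1,3)
c=np.array([.5068,.1812]);h=np.radians(13.2);e=np.array([np.cos(h),np.sin(h)]);l=np.array([-e[1],e[0]])
x=(P[:,:2]-c)@e*1e3;y=(P[:,:2]-c)@l*1e3;z=P[:,2]*1e3
for nm,m in(("tailtop",(abs(y)<12)&(x<-103)&(x>-122)&(z>40)),("prongL",(y>22)&(y<33)&(x<-85)&(x>-104)&(z>75)),("prongR",(y<-22)&(y>-33)&(x<-85)&(x>-104)&(z>75)),("plate",(y>18)&(y<22.5)&(x<-30)&(x>-80)&(z>40)&(z<75))):
    print(nm,m.sum(),np.percentile(z[m],[5,50,95]).round(1) if m.sum() else "", np.percentile(y[m],[2,98]).round(1) if m.sum() else "")
m=(x<-106)&(x>-118)&(z>85)&(abs(y)<30);print("tail y",np.percentile(y[m],[.5,99.5]), "tail end x",x[(abs(y)<10)&(z>85)].min())
E
```

```text
13.8 [0.49819196 0.17916136 0.08129646] [-3.75170368e-01  3.11782917e+00 -1.51782388e-03] [ 0.346  0.41  -0.167  0.992 -0.001  0.106] [-2.61 -0.49  4.03] 0.04639718615089164
tail 5266 x 90.0..114.8 y -12.8..18.7 z med -16.5 slope x,y [-0.003 -0.001] z@x0 -16.2
nose 7836 x -29.7..14.1 y -21.1..22.5 z med -33.7 slope x,y [0.014 0.006] z@x0 -33.8
88 -13.0 19.1 mid 3.06
94 -13.1 19.0 mid 2.94
100 -13.0 19.0 mid 2.99
106 -13.0 19.0 mid 2.99
112 -13.0 18.9 mid 2.96
tailtop 2969 [96.6 97.7 98.9] [-11.5  11.4]
prongL 562 [86.4 93.1 94.9] [22.4 31.8]
prongR 1046 [86.1 93.1 95.1] [-32.  -22.3]
plate 0  
tail y [-17.54826011  20.67801509] tail end x -125.67496047533702
```

View pics/w9.png

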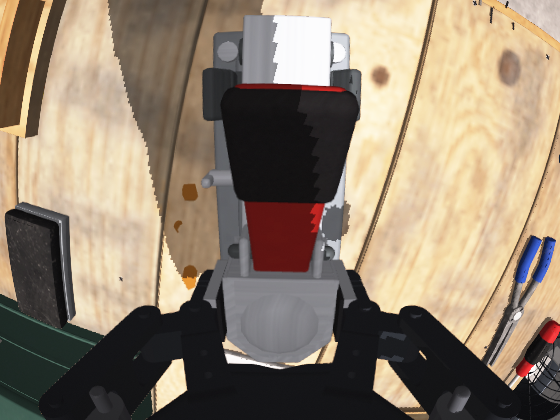

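The tail top is 2.8 mm above the prong tops (3 mm expected at home), so the tail is at or near the saddle floor. The plungers' 8–15 N hasn't shown yet, so I'll press on in 1 mm steps.

Call:
apply_moves(motion="30 0 0 1 0 0 0; 30 0 0 0 0 0 0; 30 0 0 0 0 0 0")

```text
time: 14.15
eef_pos: [0.4982, 0.1792, 0.0812]
ee_rot: [-0.375, 3.117, -0.001]
force: [-3.9, -1.1, 10.2]
opening: 0.0459
```

```bash
python3 -c "
from cell import arm
s=arm.get_state();print(s['eef_pos'],s['ee_rot'],s['force'],s['wrist_torque'])"
```

```text
[0.49820178 0.17917207 0.08118218] [-3.75174646e-01  3.11733786e+00 -1.28849661e-03] [-3.94092908 -1.12324402 10.22496336] [-0.29789963  1.08002105  0.06644129]
```

Only 0.1 mm of travel for 6 N more, with the moment pointing at the tail. To tell whether the ball or the tail is carrying the load, I'll tip the tail up by 1° and probe the ball contact alone.

Call:
apply_moves(motion="30 0 0 -2 0 0 0; 30 0 0 0 0 1 0; 30 0 0 0 0 0 0; 30 0 0 0 0 0 0")

```text
time: 14.55
eef_pos: [0.4982, 0.1792, 0.0814]
ee_rot: [0.373, -3.102, 0.005]
force: [-2.3, -0.7, 0.0]
opening: 0.0462
```

```bash
cat > q.py <<'E'
from cell import arm
from h import *
s=arm.get_state();t=R.from_rotvec(s['ee_rot']).as_matrix()
print(s['time'],s['eef_pos'].round(4),"z-axis",t[:,2].round(4),"F",s['force'].round(2),"M",s['wrist_torque'].round(3),"op",round(s['opening'],4),"xz slope deg",np.degrees(np.arcsin(t[2,0])).round(2))
E
python3 q.py
```

```text
14.55 [0.4982 0.1792 0.0814] z-axis [-0.0166 -0.0052 -0.9998] F [-2.29 -0.75  0.01] M [-0.     0.278  0.008] op 0.0462 xz slope deg 1.0
```

Call:
apply_moves(motion="30 0 0 1 0 0 0; 30 0 0 0 0 0 0; 30 0 0 0 0 0 0")

```text
time: 14.85
eef_pos: [0.4982, 0.1792, 0.0813]
ee_rot: [0.373, -3.103, 0.005]
force: [-4.4, -0.8, 6.1]
opening: 0.0462
```

```bash
python3 q.py; python3 shot.py w10; python3 inhand.py w10 | head -2
```

```text
14.85 [0.4982 0.1792 0.0813] z-axis [-0.0155 -0.0049 -0.9999] F [-4.45 -0.82  6.08] M [-0.064  0.757  0.014] op 0.0462 xz slope deg 0.93
14.85 [0.49822977 0.17918256 0.08128053] [ 0.37339971 -3.1032615   0.0047061 ] [ 3.450e-01  4.220e-01 -1.480e-01  1.017e+00  1.000e-03  1.050e-01] [-4.45 -0.82  6.08] 0.046249442833723474
tail 5262 x 90.1..115.1 y -12.9..18.8 z med -15.9 slope x,y [ 0.004 -0.002] z@x0 -16.3
nose 7846 x -29.5..14.1 y -21.0..22.4 z med -33.7 slope x,y [0.021 0.005] z@x0 -33.8
```

With the tail tipped about 1.5 mm clear of the floor, contact still comes at the same height, so the ball side is bearing too. I'll check the nose-to-plate gap in the side view (12 mm expected at home).

```bash
python3 - <<'E'
from h import *
from cell import arm
s=arm.snapshot("side");im=s["image"]
z0=cv2.resize(im[205:255,235:315],None,fx=10,fy=10,interpolation=cv2.INTER_CUBIC)
c=np.array([.5068,.1812]);h=np.radians(13.2);e=np.array([np.cos(h),np.sin(h)]);l=np.array([-e[1],e[0]])
def W(x,y,z): return np.r_[c+e*x+l*y,z]
for (x,y,z),col in {(-6,23.5,71.2):(0,0,255),(10,23.5,71.2):(0,0,255),(10,23,59.2):(0,255,0),(-20,23,59.2):(0,255,0),(-110,17,71.2):(255,0,0),(-110,17,97.2):(255,0,0),(-95,30,94):(0,255,255),(-6,23.5,63.2):(255,0,255)}.items():
    p=proj(s,W(x/1e3,y/1e3,z/1e3))[0];q=((p-[235,205]+.5)*10).astype(int);cv2.circle(z0,tuple(int(a) for a in q),4,col,-1)
cv2.imwrite("pics/s10.png",z0)
E
```

```text
(no output)
```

View pics/s10.png

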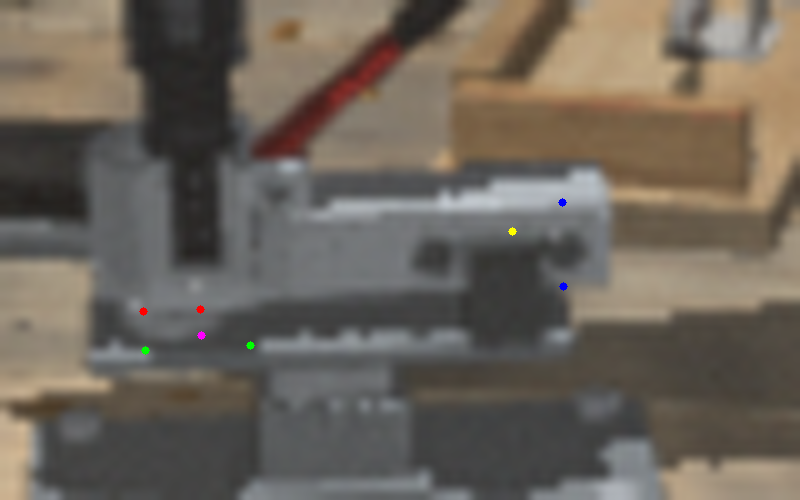

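The side view shows the nose within 0–3 mm of the home mark (red dots), so it may still be hung on the plungers. I'll push further with the tail tipped up, staying under 25 N total (weight of 4 N included).

Call:
apply_moves(motion="30 0 0 0.6 0 0 0; 30 0 0 0 0 0 0; 30 0 0 0 0 0 0")

```text
time: 15.25
eef_pos: [0.4983, 0.1792, 0.0812]
ee_rot: [0.373, -3.104, 0.005]
force: [-6.0, -1.1, 8.8]
opening: 0.0462
```

```bash
python3 q.py
```

```text
15.25 [0.4983 0.1792 0.0812] z-axis [-0.0151 -0.0048 -0.9999] F [-5.98 -1.11  8.78] M [-0.148  0.904 -0.036] op 0.0462 xz slope deg 0.9
```

Call:
apply_moves(motion="30 0 0 0.6 0 0 0; 30 0 0 0 0 0 0; 30 0 0 0 0 0 0")

```text
time: 15.55
eef_pos: [0.4983, 0.1792, 0.0812]
ee_rot: [0.373, -3.104, 0.004]
force: [-7.1, -1.9, 10.7]
opening: 0.0462
```

```bash
python3 q.py
```

```text
15.55 [0.4983 0.1792 0.0812] z-axis [-0.0148 -0.0046 -0.9999] F [-7.13 -1.91 10.69] M [-0.313  1.157 -0.01 ] op 0.0462 xz slope deg 0.88
```

Call:
apply_moves(motion="30 0 0 1 0 0 0; 30 0 0 0 0 0 0; 30 0 0 0 0 0 0")

```text
time: 15.85
eef_pos: [0.4984, 0.1792, 0.081]
ee_rot: [0.373, -3.105, 0.004]
force: [-9.1, -1.8, 17.8]
opening: 0.0464
```

```bash
python3 q.py
```

```text
15.85 [0.4984 0.1792 0.081 ] z-axis [-0.0141 -0.0044 -0.9999] F [-9.13 -1.79 17.8 ] M [-0.385  1.337  0.018] op 0.0464 xz slope deg 0.84
```

About 22 N total gave no further travel, so that's a firm stop on the ball and I'll stop pushing. I'll ease off, take the tilt out, and compare tail and nose against the stand again.

Call:
apply_moves(motion="30 0 0 -1.5 0 0 0; 30 0 0 -1.5 0 -1 0; 30 0 0 0 0 0 0; 30 0 0 0 0 0 0")

```text
time: 16.25
eef_pos: [0.4988, 0.1793, 0.0815]
ee_rot: [-0.375, 3.117, -0.002]
force: [-0.1, -0.4, -1.3]
opening: 0.0462
```

```bash
python3 q.py;python3 shot.py w11; python3 inhand.py w11|head -2; cat > rel.py <<'E'
import sys
from h import *
s=np.load(sys.argv[1]+".npz");C=cloud(s,s);P=C.reshape(-1,3)
c=np.array([.5068,.1812]);h=np.radians(13.2);e=np.array([np.cos(h),np.sin(h)]);l=np.array([-e[1],e[0]])
x=(P[:,:2]-c)@e*1e3;y=(P[:,:2]-c)@l*1e3;z=P[:,2]*1e3
for a in range(-124,-100,5):
    m=(abs(y)<12)&(x>a)&(x<a+5)&(z>60);print("tail",a,m.sum(),np.median(z[m]).round(2) if m.sum() else "")
for nm,m in(("nosetop",(abs(y)<20)&(x>-20)&(x<20)&(z>95)),("prongL",(y>26)&(y<31)&(x<-88)&(x>-102)&(z>75)),("prongR",(y<-26)&(y>-31)&(x<-88)&(x>-102)&(z>75)),("base",(abs(y)<44)&(abs(y)>26)&(x<-108)&(x>-135)&(z<30)),("plateend",(abs(y)>24)&(abs(y)<44)&(x>-70)&(x<-20)&(z<80))):
    print(nm,m.sum(),np.percentile(z[m],[5,50,95]).round(1) if m.sum() else "",np.median(y[m]).round(1) if m.sum() else "")
E
python3 rel.py w11; python3 rel.py w1
```

```text
16.25 [0.4988 0.1793 0.0815] z-axis [ 2.3e-03 -7.0e-04 -1.0e+00] F [-0.14 -0.41 -1.25] M [-0.007  0.075 -0.03 ] op 0.0462 xz slope deg -0.12
16.25 [0.49878639 0.1792765  0.08145774] [-3.74790490e-01  3.11691409e+00 -1.53486628e-03] [ 0.346  0.41  -0.166  0.992 -0.001  0.107] [-0.14 -0.41 -1.25] 0.046182896144133484
tail 5268 x 90.0..114.9 y -12.8..18.7 z med -16.4 slope x,y [-0.    -0.003] z@x0 -16.4
nose 7841 x -29.7..14.1 y -21.1..22.4 z med -33.6 slope x,y [0.016 0.006] z@x0 -33.7
tail -124 756 97.71
tail -119 770 97.64
tail -114 780 97.7
tail -109 791 97.67
tail -104 788 97.69
nosetop 11112 [114.1 118.9 173.4] -0.1
prongL 244 [92.3 93.8 95.1] 28.6
prongR 443 [92.  93.9 95.2] -28.2
base 1252 [ 9.5 11.4 16.3] -30.2
plateend 1487 [ 9.3 10.8 35.5] -37.3
tail -124 0 
tail -119 1 60.09
tail -114 19 60.39
tail -109 58 61.83
tail -104 98 71.5
nosetop 521 [ 96.2 103.1 107.2] -0.3
prongL 50 [92.8 94.  95.3] 28.2
prongR 62 [91.7 94.  95.2] -28.5
base 555 [ 9.  10.7 16.4] 26.1
plateend 942 [ 9.2 10.7 33.1] -25.9
```

The tail is level and its underside is at 71.7 mm, against 71.5 mm for the saddle floor seen earlier. Everything says home. Releasing.

Call:
apply_moves(motion="50 0 0 0 0 0 0; 56 0 0 0 0 0 0; 64 0 0 0 0 0 0; 66 0 0 0 0 0 0; 66 0 0 0 0 0 0")

```text
time: 16.8
eef_pos: [0.4986, 0.1792, 0.0817]
ee_rot: [-0.375, 3.117, -0.001]
force: [-0.5, -1.0, -0.8]
opening: 0.0663
```

```bash
python3 q.py;python3 shot.py w12; python3 rel.py w12
```

```text
16.8 [0.4986 0.1792 0.0817] z-axis [ 1.8e-03 -7.0e-04 -1.0e+00] F [-0.53 -1.05 -0.84] M [0.012 0.018 0.002] op 0.0663 xz slope deg -0.09
16.8 [0.49858242 0.17924551 0.08174127] [-3.75023060e-01  3.11736672e+00 -1.43859560e-03] [ 0.346  0.41  -0.166  0.993 -0.001  0.106] [-0.53 -1.05 -0.84] 0.06634911369316068
tail -124 748 97.5
tail -119 757 97.58
tail -114 786 97.72
tail -109 783 97.68
tail -104 682 97.86
nosetop 11819 [115.6 120.7 173.6] -0.1
prongL 104 [92.7 94.  95.2] 28.7
prongR 442 [91.8 93.9 95.2] -28.1
base 1219 [ 9.4 11.2 16.3] -30.6
plateend 1698 [ 9.5 10.8 34.3] -36.2
```

View pics/w12.png

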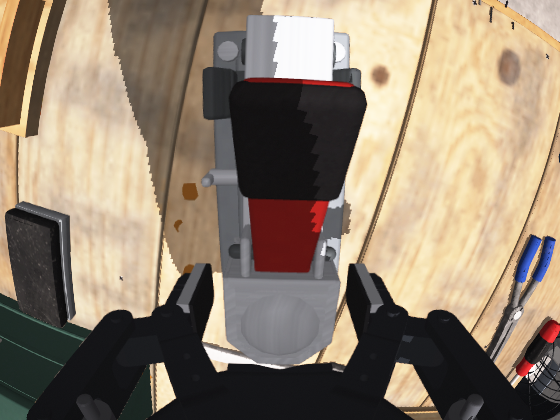

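After letting go, the nose rose by about 1.7 mm (tail now sloping 1°). The pads swing back as they open and must have dragged it up, so it isn't fully home. I'll go up, shut the fingers, and press on the nose top right above the ball.

Call:
apply_moves(motion="66 0 0 -5 0 0 0; 66 0 0 -15 0 0 0; 66 0 0 -25 0 0 0; 66 0 0 -25 0 0 0; 40 0 0 -10 0 0 0")

```text
time: 17.35
eef_pos: [0.4998, 0.1798, 0.1646]
ee_rot: [-0.375, 3.113, 0.0]
force: [0.0, 0.5, 0.3]
opening: 0.0529
```

Call:
apply_moves(motion="0 0 0 0 0 0 0; 0 0 0 0 0 0 0; 0 0 0 0 0 0 0; 0 0 0 0 0 0 0; 0 0 0 0 0 0 0")

```text
time: 17.85
eef_pos: [0.4978, 0.1791, 0.1607]
ee_rot: [0.375, -3.119, 0.002]
force: [0.5, 0.7, -0.4]
opening: 0.0001
```

```bash
python3 q.py;python3 shot.py w13; cat > nose.py <<'E'
import sys
from h import *
s=np.load(sys.argv[1]+".npz");C=cloud(s,s);P=C.reshape(-1,3);I=s["image"].reshape(-1,3).astype(int)
c=np.array([.5068,.1812]);h=np.radians(13.2);e=np.array([np.cos(h),np.sin(h)]);l=np.array([-e[1],e[0]])
x=(P[:,:2]-c)@e*1e3;y=(P[:,:2]-c)@l*1e3;z=P[:,2]*1e3
for a in range(-26,26,4):
    m=(abs(y)<18)&(x>a)&(x<a+4)&(z>105)&(z<128);print("nose",a,m.sum(),np.percentile(z[m],[10,50,90]).round(1) if m.sum() else "")
for a in range(-124,-100,5):
    m=(abs(y)<12)&(x>a)&(x<a+5)&(z>60);print("tail",a,m.sum(),np.median(z[m]).round(2) if m.sum() else "")
m=(z>90)&(z<128)&(x>-14)&(x<6)&(abs(y)<30);print("flats y",np.percentile(y[m],[1,99]))
m=(z>90)&(z<128)&(abs(y)<10);print("x range",x[m].min(),x[m].max())
E
python3 nose.py w13
```

```text
17.85 [0.4978 0.1791 0.1607] z-axis [-2.0e-04 -1.4e-03 -1.0e+00] F [ 0.55  0.7  -0.43] M [-0.044  0.008  0.022] op 0.0001 xz slope deg 0.03
17.85 [0.49779116 0.17910993 0.16069785] [ 3.75253432e-01 -3.11874448e+00  2.11095966e-03] [ 3.460e-01  3.390e-01 -4.900e-02  1.184e+00 -1.000e-03  1.070e-01] [ 0.55  0.7  -0.43] 0.00010909123430726188
nose -26 477 [110.2 114.7 116.2]
nose -22 350 [115.  115.8 116.5]
nose -18 377 [115.2 116.2 117.7]
nose -14 395 [115.5 117.8 119.9]
nose -10 355 [115.9 119.4 120.6]
nose -6 348 [116.4 120.  121.1]
nose -2 317 [116.9 120.2 121.1]
nose 2 198 [116.1 119.7 121. ]
nose 6 128 [115.7 116.8 119.2]
nose 10 106 [115.5 116.3 117.2]
nose 14 2 [115.4 115.6 115.8]
nose 18 0 
nose 22 0 
tail -124 289 97.5
tail -119 303 97.72
tail -114 306 97.71
tail -109 296 97.74
tail -104 298 97.82
flats y [-23.21606908  23.1687812 ]
x range -125.4387210298214 10.628323208130677
```

View pics/w13.png

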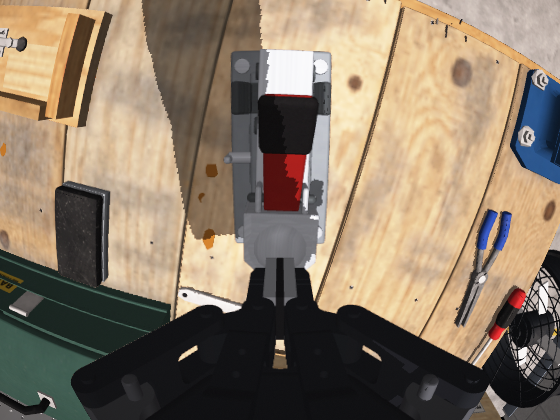

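The picture shows the coupler seated in line with the stand, with the closed fingers above the nose. The dome peaks at about 120.7 mm where home would be 119.2, so it's about 1.5 mm high. Pressing above the ball's centre.

Call:
apply_moves(motion="0 -9 0 5 0 0 0; 0 0 0 10 0 0 0; 0 0 0 10 0 0 0; 0 0 0 8 0 0 0; 0 0 0 0 0 0 0")

```text
time: 18.4
eef_pos: [0.5057, 0.1809, 0.1266]
ee_rot: [0.375, -3.117, 0.003]
force: [-0.3, 0.2, 0.7]
opening: 0.0
```

Call:
apply_moves(motion="0 0 0 0 0 0 0; 0 0 0 0 0 0 0; 0 0 0 0 0 0 0")

```text
time: 18.7
eef_pos: [0.5075, 0.1815, 0.1292]
ee_rot: [-0.375, 3.117, -0.001]
force: [0.0, -0.1, -0.3]
opening: -0.0002
```

```bash
python3 q.py
```

```text
18.7 [0.5075 0.1815 0.1292] z-axis [ 2.6e-03 -4.0e-04 -1.0e+00] F [ 0.   -0.13 -0.31] M [ 0.061 -0.009  0.012] op -0.0002 xz slope deg -0.14
```

Call:
apply_moves(motion="0 0 0 4 0 0 0; 0 0 0 3 0 0 0; 0 0 0 0 0 0 0; 0 0 0 0 0 0 0")

```text
time: 19.1
eef_pos: [0.507, 0.1814, 0.1215]
ee_rot: [-0.375, 3.118, -0.002]
force: [0.4, -1.2, 0.4]
opening: 0.0001
```

Call:
apply_moves(motion="0 0 0 1 0 0 0; 0 0 0 0 0 0 0; 0 0 0 0 0 0 0")

```text
time: 19.4
eef_pos: [0.5071, 0.1814, 0.1207]
ee_rot: [-0.375, 3.118, -0.001]
force: [0.4, 0.3, -0.6]
opening: -0.0001
```

Call:
apply_moves(motion="0 0 0 1 0 0 0; 0 0 0 0 0 0 0; 0 0 0 0 0 0 0")

```text
time: 19.7
eef_pos: [0.5071, 0.1814, 0.1196]
ee_rot: [-0.375, 3.118, -0.001]
force: [0.1, 0.7, 0.6]
opening: -0.0003
```

Call:
apply_moves(motion="0 0 0 1 0 0 0; 0 0 0 0 0 0 0; 0 0 0 0 0 0 0")

```text
time: 20.0
eef_pos: [0.5071, 0.1814, 0.1186]
ee_rot: [-0.375, 3.118, -0.002]
force: [-0.2, -0.3, 0.7]
opening: -0.0002
```

Call:
apply_moves(motion="0 0 0 1 0 0 0; 0 0 0 0 0 0 0; 0 0 0 0 0 0 0")

```text
time: 20.3
eef_pos: [0.5071, 0.1814, 0.1176]
ee_rot: [-0.375, 3.118, -0.002]
force: [-0.7, 0.1, -0.4]
opening: 0.0001
```

Call:
apply_moves(motion="0 0 0 1 0 0 0; 0 0 0 0 0 0 0; 0 0 0 0 0 0 0")

```text
time: 20.6
eef_pos: [0.5071, 0.1814, 0.1166]
ee_rot: [-0.375, 3.118, -0.001]
force: [-0.7, 0.6, 0.6]
opening: 0.0002
```

```bash
python3 sidez.py z14; python3 shot.py w14; python3 nose.py w14
```

```text
20.6 [0.5071 0.1814 0.1166] [-3.750e-01  3.118e+00 -1.000e-03] [-0.65  0.63  0.65] [-0.    -0.016 -0.037] 0.00019556653912987298
20.7 [0.50710782 0.18138408 0.11665342] [-3.75050636e-01  3.11772886e+00 -1.45749208e-03] [ 3.440e-01  3.910e-01 -9.300e-02  1.085e+00 -1.000e-03  1.050e-01] [-0.34 -0.67 -0.11] -0.00014699199795658886
nose -26 765 [110.  114.6 116.1]
nose -22 580 [114.9 115.7 116.5]
nose -18 629 [115.2 116.2 117.7]
nose -14 650 [115.6 117.9 120.3]
nose -10 590 [116.1 119.6 125.7]
nose -6 351 [116.4 119.4 126.4]
nose -2 94 [115.6 116.6 117.8]
nose 2 68 [115.5 116.1 116.8]
nose 6 51 [115.5 116.1 116.8]
nose 10 32 [115.7 116.1 116.8]
nose 14 1 [115.7 115.7 115.7]
nose 18 0 
nose 22 0 
tail -124 456 97.54
tail -119 467 97.55
tail -114 478 97.71
tail -109 484 97.71
tail -104 22 98.49
flats y [-22.72532411  23.00610226]
x range -125.41416742103831 -3.653525604027447
```

View pics/z14.png

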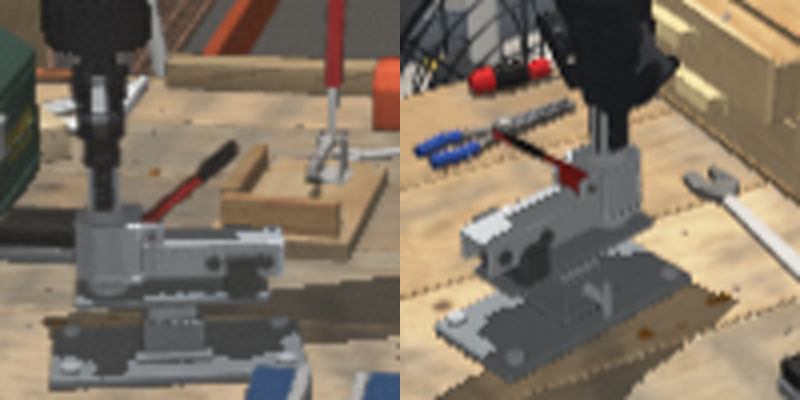

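View pics/w14.png

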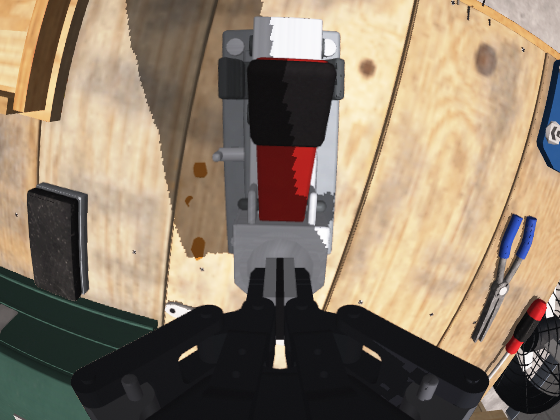

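The fingertips look just above the dome but aren't touching yet. Continuing in small steps.

Call:
apply_moves(motion="0 0 0 1 0 0 0; 0 0 0 0 0 0 0; 0 0 0 0 0 0 0")

```text
time: 21.05
eef_pos: [0.5071, 0.1814, 0.1156]
ee_rot: [-0.375, 3.118, -0.002]
force: [1.1, 0.0, -0.1]
opening: -0.0002
```

Call:
apply_moves(motion="0 0 0 1 0 0 0; 0 0 0 0 0 0 0; 0 0 0 0 0 0 0")

```text
time: 21.35
eef_pos: [0.5071, 0.1814, 0.1146]
ee_rot: [-0.375, 3.118, -0.002]
force: [0.1, -0.2, 0.0]
opening: -0.0001
```

Call:
apply_moves(motion="0 0 0 1 0 0 0; 0 0 0 0 0 0 0; 0 0 0 0 0 0 0")

```text
time: 21.65
eef_pos: [0.5073, 0.1813, 0.114]
ee_rot: [-0.375, 3.117, -0.002]
force: [0.2, -0.7, 2.5]
opening: -0.0001
```

Contact is at z≈0.1143. Pushing now, expecting 8–15 N with movement.

Call:
apply_moves(motion="0 0 0 1 0 0 0; 0 0 0 0 0 0 0; 0 0 0 0 0 0 0")

```text
time: 21.95
eef_pos: [0.5073, 0.1813, 0.1138]
ee_rot: [-0.375, 3.117, -0.001]
force: [-2.6, -0.1, 8.8]
opening: 0.0001
```

Call:
apply_moves(motion="0 0 0 1 0 0 0; 0 0 0 0 0 0 0; 0 0 0 0 0 0 0")

```text
time: 22.25
eef_pos: [0.5073, 0.1814, 0.1137]
ee_rot: [-0.375, 3.116, -0.001]
force: [-4.3, -1.9, 13.6]
opening: -0.0001
```

```bash
python3 q.py; python3 shot.py w15; python3 nose.py w15
```

```text
22.25 [0.5073 0.1814 0.1137] z-axis [ 3.3e-03 -3.0e-04 -1.0e+00] F [-4.29 -1.86 13.57] M [-0.521  0.946 -0.04 ] op -0.0001 xz slope deg -0.18
22.25 [0.5073481  0.1813633  0.11374441] [-3.74842355e-01  3.11593634e+00 -1.13641539e-03] [ 3.440e-01  3.930e-01 -9.900e-02  1.076e+00 -1.000e-03  1.050e-01] [-4.29 -1.86 13.57] -0.00014431904763181742
nose -26 734 [108.7 112.7 114.6]
nose -22 573 [113.5 114.3 115. ]
nose -18 612 [113.6 114.4 115.6]
nose -14 664 [113.9 115.8 118.2]
nose -10 680 [114.5 118.3 126.1]
nose -6 424 [114.4 118.3 126.4]
nose -2 92 [113.7 114.5 115.9]
nose 2 68 [113.5 114.4 114.9]
nose 6 53 [113.3 114.1 114.9]
nose 10 33 [113.4 113.9 114.7]
nose 14 4 [113.2 113.7 114.1]
nose 18 0 
nose 22 0 
tail -124 488 97.96
tail -119 491 97.92
tail -114 498 97.97
tail -109 503 97.95
tail -104 265 97.87
flats y [-22.43573798  23.35753085]
x range -125.55014453560726 -4.155946364199451
```

The nose went down about 1.5–2 mm and the coupler is level again (tail flat at 97.9). Now I'll lift off and see whether it stays.

Call:
apply_moves(motion="0 0 0 -3 0 0 0; 0 0 0 -10 0 0 0; 0 0 0 -20 0 0 0; 0 0 0 -20 0 0 0; 0 0 0 0 0 0 0")

```text
time: 22.8
eef_pos: [0.5091, 0.1822, 0.1677]
ee_rot: [-0.374, 3.112, 0.001]
force: [-0.1, 0.3, -0.1]
opening: -0.0001
```

Call:
apply_moves(motion="0 0 0 0 0 0 0; 0 0 0 0 0 0 0; 0 0 0 0 0 0 0")

```text
time: 23.1
eef_pos: [0.5063, 0.1812, 0.1635]
ee_rot: [0.375, -3.118, 0.002]
force: [-0.1, -0.3, 0.1]
opening: 0.0003
```

```bash
python3 shot.py w16; python3 nose.py w16
```

```text
23.1 [0.50629456 0.18116735 0.1634568 ] [ 3.75206575e-01 -3.11823645e+00  2.32912994e-03] [ 3.440e-01  3.540e-01 -1.900e-02  1.199e+00 -1.000e-03  1.050e-01] [-0.11 -0.35  0.1 ] 0.0002964004443934923
nose -26 434 [108.9 113.2 114.8]
nose -22 355 [113.6 114.3 115.1]
nose -18 369 [113.6 114.6 115.9]
nose -14 387 [114.1 116.  118.5]
nose -10 363 [114.4 117.8 119. ]
nose -6 345 [115.  118.4 119.4]
nose -2 315 [114.7 118.3 119.4]
nose 2 306 [114.7 118.3 119.4]
nose 6 272 [114.2 117.9 119.1]
nose 10 246 [113.9 115.2 118.1]
nose 14 200 [113.5 114.4 115.3]
nose 18 47 [113.5 114.3 115.1]
nose 22 2 [113.5 113.6 113.7]
tail -124 285 97.7
tail -119 285 97.74
tail -114 295 97.72
tail -109 278 97.61
tail -104 284 97.66
flats y [-22.6992618   23.42751825]
x range -125.30818354425836 22.1944611424987
```

It stays home: dome top 119.0 mm (119.2 expected), level, x range -125.3 to 22.2 as it should be. Now the lever. I'll measure its black grip.

```bash
cat > lever.py <<'E'
import sys
from h import *
s=np.load(sys.argv[1]+".npz");C=cloud(s,s);P=C.reshape(-1,3);I=s["image"].reshape(-1,3).astype(int)
c=np.array([.5068,.1812]);h=np.radians(13.2);e=np.array([np.cos(h),np.sin(h)]);l=np.array([-e[1],e[0]])
x=(P[:,:2]-c)@e*1e3;y=(P[:,:2]-c)@l*1e3;z=P[:,2]*1e3
m=(I.max(1)<60)&(x<-40)&(x>-125)&(abs(y)<16)&(z>101)&(z<175)
print("black",m.sum(),"x",np.percentile(x[m],[1,99]).round(1),"y",np.percentile(y[m],[1,99]).round(1),"z",np.percentile(z[m],[1,50,99]).round(1))
a=np.polyfit(x[m],z[m],1);print("slope",a,"angle",np.arctan(-a[0]))
r=(I[:,2]>2*I[:,1]+15)&(x<-25)&(x>-125)&(abs(y)<16)&(z>95)&(z<175)
a=np.polyfit(x[r],z[r],1);print("red",r.sum(),"x",np.percentile(x[r],[1,99]).round(1),"z",np.percentile(z[r],[1,99]).round(1),"angle",np.arctan(-a[0]),"ymid",np.median(y[r]))
E
python3 lever.py w16
```

```text
black 3191 x [-92.2 -65.7] y [-10.9  14.1] z [147.  159.5 167.3]
slope [-0.77377561 96.94527564] angle 0.6585446706021555
red 2286 x [-92.9 -25.9] z [110.9 164.6] angle 0.689408623520831 ymid 1.139948884490177
```

Lever angle is about 0.67 rad, with the pad at about x = -72, z = 151. Moving the closed fingers above it.

Call:
apply_moves(motion="0 0 0 -15 0 0 0; 0 0 0 -10 0 0 0; 0 24 0.6 0 0 0 0; 0 24 0.6 0 0 0 0; 0 23 0.6 0 0 0 0")

```text
time: 23.65
eef_pos: [0.4369, 0.1662, 0.1896]
ee_rot: [-0.375, 3.118, -0.001]
force: [0.3, -0.5, 0.4]
opening: 0.0
```

Call:
apply_moves(motion="0 0 0 10 0 0 0; 0 0 0 10 0 0 0; 0 0 0 5 0 0 0; 0 0 0 0 0 0 0; 0 0 0 0 0 0 0")

```text
time: 24.15
eef_pos: [0.4381, 0.1664, 0.1642]
ee_rot: [-0.375, 3.118, -0.002]
force: [0.8, 0.4, 0.4]
opening: -0.0002
```

```bash
cat >> q.py <<'E'
c=np.array([.5068,.1812]);h=np.radians(13.2);e=np.array([np.cos(h),np.sin(h)]);l=np.array([-e[1],e[0]])
d=s['eef_pos'][:2]-c;print("stand x,y",(d@e*1e3).round(1),(d@l*1e3).round(1))
E
python3 q.py;python3 sidez.py z17; python3 shot.py w17
```

```text
24.15 [0.4381 0.1664 0.1642] z-axis [ 0.001 -0.001 -1.   ] F [0.76 0.39 0.38] M [0.07  0.011 0.043] op -0.0002 xz slope deg -0.04
stand x,y -70.3 1.3
24.15 [0.4381 0.1664 0.1642] [-3.750e-01  3.118e+00 -2.000e-03] [0.76 0.39 0.38] [0.07  0.011 0.043] -0.00023219226803428855
24.25 [0.43824066 0.16649293 0.16463116] [-3.74865268e-01  3.11734821e+00 -1.35993402e-03] [ 3.640e-01  2.200e-01 -2.010e-01  1.148e+00 -1.000e-03  1.250e-01] [ 0.71  0.1  -0.44] 0.0001502602574596111
```

View pics/z17.png

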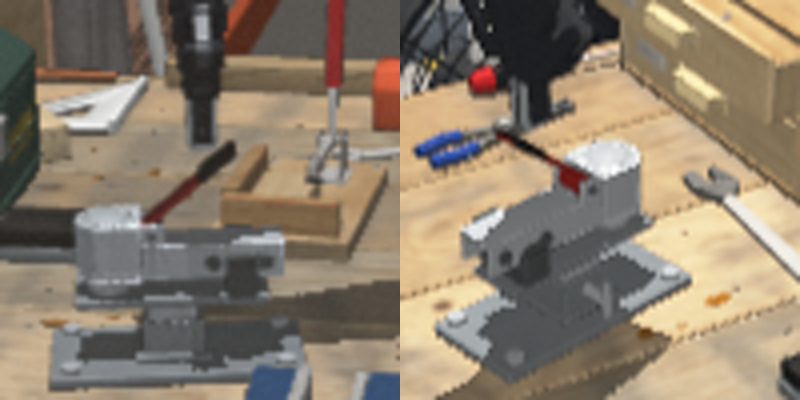

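View pics/w17.png

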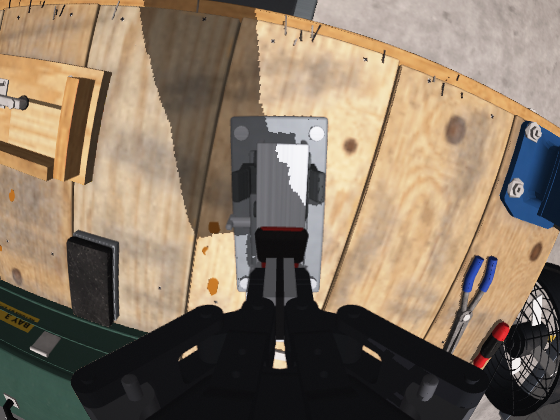

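The closed tip is above the grip, in line with it. Pressing down, shifting gradually towards the tail to follow the arc.

Call:
apply_moves(motion="0 0 0 3 0 0 0; 0 0 0 3 0 0 0; 0 0.5 0 2 0 0 0; 0 1 0 2 0 0 0; 0 0 0 0 0 0 0")

```text
time: 24.8
eef_pos: [0.4372, 0.1663, 0.1555]
ee_rot: [-0.375, 3.115, -0.0]
force: [0.3, 0.8, 3.7]
opening: 0.0
```

Call:
apply_moves(motion="0 1 0 2 0 0 0; 0 1 0 2 0 0 0; 0 1 0 2 0 0 0; 0 1 0 2 0 0 0; 0 0 0 0 0 0 0")

```text
time: 25.3
eef_pos: [0.4329, 0.1654, 0.1474]
ee_rot: [-0.375, 3.116, -0.0]
force: [-1.0, -0.2, 5.3]
opening: 0.0002
```

```bash
python3 q.py
```

```text
25.3 [0.4329 0.1654 0.1474] z-axis [ 3.4e-03  3.0e-04 -1.0e+00] F [-1.01 -0.24  5.28] M [0.069 0.141 0.006] op 0.0002 xz slope deg -0.19
stand x,y -75.6 1.5
```

The lever is turning at about 5 N, as expected. Continuing.

Call:
apply_moves(motion="0 1 0 2 0 0 0; 0 1 0 2 0 0 0; 0 1 0 2.5 0 0 0; 0 1 0 2.5 0 0 0; 0 0 0 0 0 0 0")

```text
time: 25.8
eef_pos: [0.4284, 0.1643, 0.1381]
ee_rot: [-0.375, 3.117, -0.0]
force: [-1.5, 0.3, 5.1]
opening: 0.0003
```

Call:
apply_moves(motion="0 1 0 2.5 0 0 0; 0 1 0 2.5 0 0 0; 0 1 0 2.5 0 0 0; 0 1 0 2.5 0 0 0; 0 0 0 0 0 0 0")

```text
time: 26.3
eef_pos: [0.424, 0.1633, 0.1278]
ee_rot: [-0.376, 3.118, -0.0]
force: [-1.0, 0.7, 5.3]
opening: 0.0003
```

Call:
apply_moves(motion="0 1 0 2.5 0 0 0; 0 1 0 2.5 0 0 0; 0 1 0 2 0 0 0; 0 0.5 0 2 0 0 0; 0 0 0 0 0 0 0")

```text
time: 26.8
eef_pos: [0.4213, 0.1627, 0.1189]
ee_rot: [-0.375, 3.117, 0.0]
force: [0.0, 1.1, 3.9]
opening: 0.0001
```

Call:
apply_moves(motion="0 0 0 1.5 0 0 0; 0 0 0 1 0 0 0; 0 0 0 0 0 0 0; 0 0 0 0 0 0 0")

```text
time: 27.2
eef_pos: [0.4209, 0.1625, 0.1162]
ee_rot: [-0.376, 3.118, -0.0]
force: [-1.8, 1.1, 4.9]
opening: 0.0001
```

Call:
apply_moves(motion="0 0 0 1 0 0 0; 0 0 0 0 0 0 0; 0 0 0 0 0 0 0")

```text
time: 27.5
eef_pos: [0.4207, 0.1625, 0.1151]
ee_rot: [-0.376, 3.119, -0.0]
force: [-3.1, 2.9, 5.9]
opening: -0.0002
```

Call:
apply_moves(motion="0 0 0 1 0 0 0; 0 0 0 0 0 0 0; 0 0 0 0 0 0 0")

```text
time: 27.8
eef_pos: [0.4207, 0.1625, 0.1149]
ee_rot: [-0.376, 3.118, 0.0]
force: [-4.8, 0.9, 10.9]
opening: -0.0002
```

Call:
apply_moves(motion="0 0 0 1 0 0 0; 0 0 0 0 0 0 0; 0 0 0 0 0 0 0")

```text
time: 28.1
eef_pos: [0.4207, 0.1626, 0.1147]
ee_rot: [-0.376, 3.118, 0.0]
force: [-6.8, 0.8, 16.5]
opening: 0.0002
```

A firm stop at z = 0.115, the expected height at angle 0, reached with about 16 N. Lifting off and checking.

Call:
apply_moves(motion="0 0 0 -3 0 0 0; 0 0 0 -10 0 0 0; 0 0 0 -20 0 0 0; 0 0 0 -30 0 0 0; 0 0 0 -35 0 0 0")

```text
time: 28.6
eef_pos: [0.4203, 0.1617, 0.2111]
ee_rot: [0.375, -3.118, 0.004]
force: [0.6, 0.9, 0.2]
opening: 0.0005
```

Call:
apply_moves(motion="0 0 0 -30 0 0 0; 0 0 0 0 0 0 0; 0 0 0 0 0 0 0; 0 0 0 0 0 0 0")

```text
time: 29.0
eef_pos: [0.4204, 0.162, 0.2399]
ee_rot: [0.375, -3.118, 0.003]
force: [0.6, 0.2, -1.0]
opening: 0.0004
```

```bash
python3 q.py;python3 sidez.py z18; python3 shot.py w18; python3 nose.py w18; python3 lever.py w18
```

```text
29.0 [0.4204 0.162  0.2399] z-axis [-6.0e-04 -1.8e-03 -1.0e+00] F [ 0.61  0.17 -0.99] M [0.032 0.068 0.002] op 0.0004 xz slope deg 0.06
stand x,y -88.6 1.0
29.0 [0.4204 0.162  0.2399] [ 3.750e-01 -3.118e+00  3.000e-03] [ 0.61  0.17 -0.99] [0.032 0.068 0.002] 0.0004494953187134098
29.1 [0.42020097 0.16195256 0.239616  ] [ 3.74967047e-01 -3.11763014e+00  2.87233345e-03] [ 3.690e-01  1.400e-01 -9.800e-02  1.334e+00 -1.000e-03  1.290e-01] [ 0.15 -0.07  0.24] -0.0004254315332802044
nose -26 43 [109.  113.1 114.7]
nose -22 2 [113.8 113.8 113.8]
nose -18 0 
nose -14 0 
nose -10 0 
nose -6 0 
nose -2 0 
nose 2 0 
nose 6 0 
nose 10 0 
nose 14 0 
nose 18 0 
nose 22 0 
tail -124 150 97.72
tail -119 229 98.33
tail -114 193 115.29
tail -109 4117 324.17
tail -104 3494 296.56
black 1116 x [-115.8  -83.2] y [-10.1  14.4] z [112.2 115.2 117. ]
slope [-1.69993856e-03  1.14972298e+02] angle 0.0016999369261461606
red 1238 x [-82.3 -32.4] z [111.4 114.8] angle 0.001841947181068241 ymid 1.3443910603540554Traceback (most recent call last):
  File "nose.py", line 10, in <module>
    m=(z>90)&(z<128)&(x>-14)&(x<6)&(abs(y)<30);print("flats y",np.percentile(y[m],[1,99]))
                                                               ~~~~~~~~~~~~~^^^^^^^^^^^^^
    return _quantile_unchecked(
        a, q, axis, out, overwrite_input, method, keepdims, weights)
    return _ureduce(a,
                    func=_quantile_ureduce_func,
    ...<5 lines>...
                    overwrite_input=overwrite_input,
                    method=method)
    r = func(a, **kwargs)
    result = _quantile(arr,
                       quantiles=q,
    ...<2 lines>...
                       out=out,
                       weights=wgt)
    slices_having_nans = np.isnan(arr[-1, ...])
                                  ~~~^^^^^^^^^
IndexError: index -1 is out of bounds for axis 0 with size 0
```

View pics/z18.png

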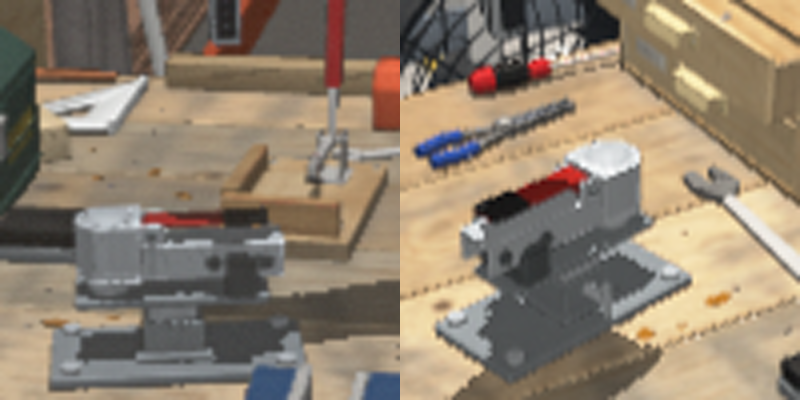

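View pics/w18.png

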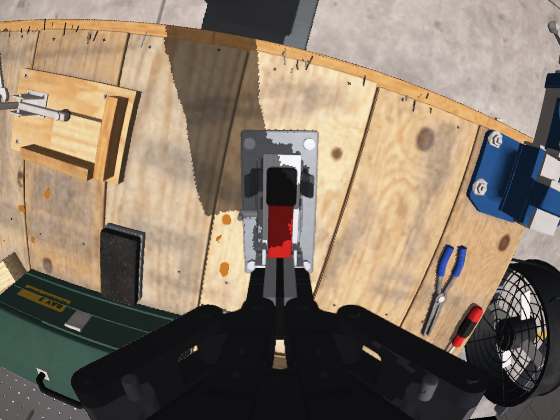

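The lever is flat (0.002 rad) in all views. One last look at the nose with the fingers out of the way.

Call:
apply_moves(motion="0 25 0 -10 0 0 0; 0 25 0 0 0 0 0; 0 0 0 0 0 0 0; 0 0 0 0 0 0 0; 0 0 0 0 0 0 0")

```text
time: 29.65
eef_pos: [0.373, 0.1507, 0.2507]
ee_rot: [-0.375, 3.118, -0.002]
force: [0.5, -0.2, -0.2]
opening: -0.0003
```

```bash
python3 - <<'E'
from h import *
for n in ("side","scene"):
    pass
from cell import arm
s=arm.snapshot("scene");t=np.load("c6.npz")
P=cloud(s).reshape(-1,3)
c=np.array([.5068,.1812]);h=np.radians(13.2);e=np.array([np.cos(h),np.sin(h)]);l=np.array([-e[1],e[0]])
x=(P[:,:2]-c)@e*1e3;y=(P[:,:2]-c)@l*1e3;z=P[:,2]*1e3
m=(abs(y)<18)&(x>-18)&(x<18)&(z>100)&(z<130);print(m.sum(),np.percentile(z[m],[10,50,90,98]))
d=cv2.absdiff(s["image"],np.load("scene0.npz")["image"]).max(2)>60
cv2.imwrite("pics/d19.png",np.hstack([s["image"]]));
im=s["image"];cv2.imwrite("pics/fin.png",im)
E
python3 shot.py w19; python3 lever.py w19; python3 nose.py w19 2>&1 | head -18
```

```text
74 [113.08080513 116.14899261 119.40240356 120.64063948]
29.7 [0.37299204 0.15067144 0.25066039] [-3.75028018e-01  3.11785155e+00 -1.63301948e-03] [ 3.850e-01  3.700e-02 -1.840e-01  1.349e+00 -1.000e-03  1.450e-01] [-0.08  0.27  0.6 ] 0.000284125546124568
black 888 x [-116.4  -84.1] y [-10.9  14.2] z [112.3 115.2 116.8]
slope [1.73281754e-02 1.16867863e+02] angle -0.01732644140234354
red 173 x [-82.8 -74.4] z [111.6 115. ] angle 0.023885482366899836 ymid 1.5440436905926875
nose -26 0 
nose -22 0 
nose -18 0 
nose -14 0 
nose -10 0 
nose -6 0 
nose -2 0 
nose 2 0 
nose 6 0 
nose 10 0 
nose 14 0 
nose 18 0 
nose 22 0 
tail -124 124 97.56
tail -119 219 98.34
tail -114 179 114.9
tail -109 125 115.33
tail -104 132 115.24
```

View pics/fin.png

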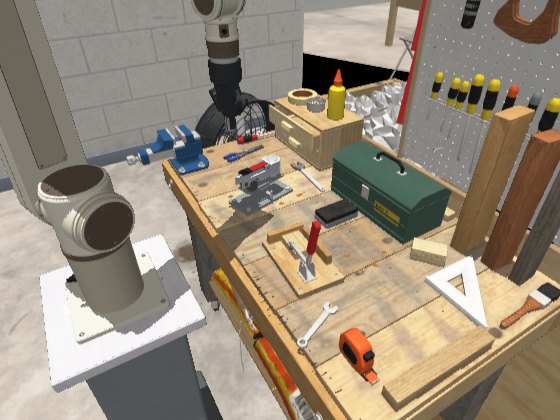

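```bash
python3 -c "
from cell import arm;print(arm.finish_job())"
```

```text
the job is handed in; nothing more can be done
None
```

The coupler is on the ball with its tail in the saddle, let go of, and its latch lever is fully down. I handed the job in at about 30 s, with the arm clear of everything.

**Seating:** The first push, with the coupler gripped, reached a firm stop on the ball at about 22 N. Opening the fingers then seems to have dragged the nose back up about 1.7 mm. I pressed it home again with closed fingers on the nose, at about 14 N, and it stayed there.

**Latch:** The lever turned at about 5 N and met a firm stop at about 16 N.

**Last checks:**
- **Height:** Before the latch, the dome top was 119.0 mm up, against 119.2 mm expected. The tail was level, with its underside within 0.5 mm of the saddle floor.
- **After latching:** The rear edge of the nose was at the same height as before (113.1 mm against 113.2 mm). The lever measured 0.002 rad.
- **Other items:** In the last scene picture nothing else on the bench appears to have moved, judged by eye.

**What disagreed or fell short:**
- **Plunger force:** I did not see the 8–15 N plunger force build up over the last 8 mm while the coupler was gripped.
- **Top of the nose:** The fingers met it about 5 mm lower than its visible dome.
- **Last nose look:** I moved the wrist camera the wrong way, so the whole nose after latching was seen only by the coarser scene camera. That gave 119.4–120.6 mm, within its scatter.
- **Lever angle:** A second fit, from a poorer view, scattered by about 0.02 rad.

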